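Pack the train wagons into the stock case and fit its lid

TASK

Pack up the stall: put every model wagon on the table into a lane of its own in the stock case, sliding it lengthwise under the clear deck until it is fully home against the end stop, then lay the black controller flat and right way up in the loading bay. Last, fit the loose lid: hook its tongue under the edge of the deck with the lid tilted, then swing it down until it lies flush with the deck, and let go. Leave the tumbler, the tape roll and the blue carton where they are.

Things in the scene. Friction and masses are not known exactly. Their poses are not given: they have to be found in the camera images.
- case: Plywood stock case fixed to the table: open-topped box 230 long (its x) x 303 wide (y) x 90 mm tall. Origin: centre of its underside, z up. Floor 8 mm thick (top at z=8), walls 9 mm. The -x end (nearer the robot) is covered by a fixed clear deck over four lanes; the +x part is the open loading bay, its walls 80 mm tall (the lid lies on them, flush with the deck).
- case_deck (a point): Centre of the top of the fixed clear deck (aluminium strip along its edge); case frame (-66.5, 0, 90) mm. The deck is 10 mm thick (z 80 to 90) and spans case x -115 to -18 over the full width.
- case_ledge (a point): Middle of the lower edge of the deck's rim, under which the lid's tongue hooks; case frame (-18, 0, 80) mm, axes as the case.
- case_bay (a point): Centre of the loading bay's floor; case frame (50, 0, 8) mm. The bay is clear inside from case x -18 to 106 and y -142.5 to 142.5.
- case_lane1 (a point): Mouth of lane 1, on the floor at the lane's centre; case frame (-18, -82.5, 8) mm. Lanes are 48 mm wide between grey foam dividers 54 mm tall (tops at case z=62), open to the bay, and run 88 mm in -x to the end stop at case x=-106. A wagon fully home has its origin at case x=-56; its coupler then stands 12 mm and its body 8 mm out of the mouth, so it can be pushed home from the bay.
- case_lane2 (a point): Mouth of lane 2, as lane 1; case frame (-18, -27.5, 8) mm.
- case_lane3 (a point): Mouth of lane 3, as lane 1; case frame (-18, 27.5, 8) mm.
- case_lane4 (a point): Mouth of lane 4, as lane 1; case frame (-18, 82.5, 8) mm.
- lid: Loose plywood lid, about 340 g: panel 130 (its x) x 303 (y) x 10 mm, z=8 to 18; below it a tongue strip and a batten on which it rests. Origin: centre, at the level of their undersides, z up. Seated: axes as the case, origin at case frame (50, 0, 72) mm, play 3 mm in x, 4.5 mm in y. It cannot be seated from straight above, only hooked at a tilt (about 15 degrees) and swung down.
- lid_grip (a point): Middle of the lid's wooden grip rail, lid frame (0, 0, 42) mm. The rail is 16 mm thick (lid x), 110 mm long (lid y) and 34 mm tall (lid z 18 to 52), on the middle of the panel.
- lid_tongue (a point): Middle of the tip of the lid's dark tongue, lid frame (-83, 0, 3) mm. The tongue is 6 mm thick (lid z 0 to 6), 276 mm wide and sticks out 18 mm beyond the panel's -x edge (x=-65), 2 mm lower than the panel's underside. When the lid is seated it reaches 15 mm under the deck.
- lid_batten (a point): Lower outer edge of the batten under the lid's +x end, lid frame (53, 0, 0) mm; 12 mm thick (x 41 to 53), 8 mm deep, 266 mm long. It drops just inside the case's end wall.
- controller: Black train controller (power pack) 84 (x) x 54 (y) x 36 mm with a grey face and a red knob (28 mm across, 14 mm tall) on top at x=24; about 320 g; origin at the centre of its underside, z up.
- wagon_brown: Model railway wagon, brown van with a steel roof, about 160 g. Body 92 long (x) x 40 wide (y), from z=12 to 50 mm; couplers make it 100 mm long over all (at z 8 to 16); running gear 38 mm wide below, weighted low; the wheels do not turn: it slides. Both ends alike. Origin at the centre of its underside, z up. May be absent.
- wagon_yellow: Model railway wagon, yellow van with a white roof, about 160 g. Body 92 long (x) x 40 wide (y), from z=12 to 50 mm; couplers make it 100 mm long over all (at z 8 to 16); running gear 38 mm wide below, weighted low; the wheels do not turn: it slides. Both ends alike. Origin at the centre of its underside, z up. May be absent.
- wagon_grey: Model railway wagon, grey open wagon with planks, about 160 g. Body 92 long (x) x 40 wide (y), from z=12 to 50 mm; couplers make it 100 mm long over all (at z 8 to 16); running gear 38 mm wide below, weighted low; the wheels do not turn: it slides. Both ends alike. Origin at the centre of its underside, z up. May be absent.
- wagon_red: Model railway wagon, red caboose with a dark roof, about 160 g. Body 92 long (x) x 40 wide (y), from z=12 to 50 mm; couplers make it 100 mm long over all (at z 8 to 16); running gear 38 mm wide below, weighted low; the wheels do not turn: it slides. Both ends alike. Origin at the centre of its underside, z up. May be absent.
- tumbler: Bystander: red drinking tumbler with white bands, lid and straw, 84 mm across, 133 mm tall without the straw; origin at the centre of its underside.
- tape: Bystander: amber roll of packing tape lying flat, 110 mm across, 48 mm tall; origin at the centre of its underside.
- carton: Bystander: blue carton 60 (x) x 120 (y) x 70 mm; origin at the centre of its underside.
Mind the look-alikes: they are no part of the job. Leave any green or purple look-alike of the wagon_red alone.

How it is judged:
By the outcome, as a careful person would: the job done as asked, in the order asked, and still so for the second after the job is handed in, with the robot touching nothing.
Of wagon_brown, wagon_yellow, wagon_grey, wagon_red only 2 to 4 are there at a start; the rules pass over those that are not, and their reading is None.
At some moment in a run one of wagon_brown, wagon_yellow, wagon_grey, wagon_red, controller may be knocked a few centimetres aside while the robot is not near it.
It also fails if it takes over 210 s, if anything falls off the work surface, if the arm or the gripper's body presses on something with over 40 N, if the wrist force passes 120 N, or if a joint passes its speed limit or range.

ROBOT

A 6-joint arm with a two-finger parallel gripper is mounted at the origin on the work surface. World frame = base frame: x ahead of the robot, y to its left, z up, the work surface at z = 0. Lengths are in mm, angles in rad, forces in N, time in s.
With the tool pointing down it reaches from about 300 to 775 mm from the base axis. Payload 14.6 kg.
Tool frame: the origin (TCP) lies between the finger pads; the fingertips stand 19 mm ahead of it and the grasp point (between the pads) is the TCP (manip.tcp_to_tips is the distance from the TCP to the fingertips, in mm); x points along the fingers, z is the direction in which the jaws open and shut, and the axes are right-handed (so a half turn about x gives the same grasp; the last joint's range is limited). The gripper opens to 94 mm and grips with 3 to 60 N. Pads are 16 mm wide; open, the fingers measure 119 mm over their backs; the gripper's body (75 mm by 177 mm) begins 78 mm behind the grasp point.
Start: joints at [-1.256, 0.3, 1.521, -0, 1.321, -0.067], TCP at [204.918, -510.39, 224.446] pointing down, gripper open.
Joint ranges: [-3.03, 3.03], [-0.79, 2.21], [0.23, 2.52], [-1.04, 4.18], [0, 3.07], [-2.55, 2.55]. Speed limits (rad/s): [2.22, 2.22, 2.57, 3.14, 3.14, 3.14].

INTERFACE

Orientations are given as [roll, pitch, yaw] about the fixed x, y, z axes, in that order (R = Rz(yaw) Ry(pitch) Rx(roll)).
In Python, from cell import manip gives the robot as it stands.
- The arm moves only by the tool jog_arm, never from a script. Its argument "moves" is a list that holds one entry, the list of rows, each a list of 6 numbers: the shift along the world's x, y, z in mm, then the turn, a rotation vector about the world's x, y, z in degrees. In form: [[[dx, dy, dz, wx, wy, wz], ...]]. A call has 1 to 5 rows; each row shifts and turns the pose as measured when the row begins; what a row does not reach is not made up. A row lasts 1/10 s, in which the tool goes at most 50 mm and 8.59 degrees, less where a joint would pass 70% of its speed; a pose out of reach is approached as far as the arm can. A call is refused whole if a number of a shift passes 50 or a number of a turn 8.59, either way. A call with a gripper value outside its range is refused whole. "gripper" is the opening, from -1 (shut) to 1 (fully open), set as the call begins (left out, the last holds). The fingers move at their own pace and stop on an object; "squeeze" is the grip in N (left out, the last holds). Time passes only in rows, so rows that do not move let the fingers close. It gives the time, the measured TCP pose, the force and the opening at its end, in the units of the state.
- manip.read_state(): the state, without advancing time (a new reading comes with each control period).
- manip.camera(name): name is "side" or "top" or "wrist"; returns (picture, depth): 400x640x3 uint8, blue, green, red; 400x640 float32, mm along the optical axis (not along the pixel's ray), 0 where there is no reading.
- manip.camera_params(name): a dict with "fx", "fy", "cx", "cy" (pixels), "rvec" (rotation vector, rad) and "tvec" (3), from world to camera coordinates, as OpenCV has them. Camera axes: x right, y down, z forward; pixel columns grow to the right and rows downward; lengths in mm; the calibration is good to about 2 mm. A picture is of the moment at which its call begins: read the wrist's pose just before it. camera_params takes no time and is no camera call; for the wrist camera it gives the pose at the moment of the call.
- manip.sign_off(): hands the job in, once; it reports no verdict.
The state is a dict: "clock": time; "joints": joint angles; "qd": joint speeds; "effort": joint torques, N m; "eef_pos": TCP position; "eef_rot": TCP orientation; "wrist_force": force on the tool from outside, world axes, zero at the start; "moment": the same for the moment, N m; "finger_gap": finger opening in mm.
Only numpy, scipy, OpenCV 4.12 (cv2) and the standard library are available. Lean on these libraries where they do the work, as an engineer would, in place of code of your own. Each camera call takes 0.05 s, during which the arm holds its last target. There are 200 camera calls.

## Working session

There is one attempt and no reset: what is moved stays moved. The work goes in short steps, Python scripts to look and compute and a tool call to move; the robot and the scene stay as the last step left them, time stands still between calls to the robot, and variables do not carry over. Pictures are saved under pics/ and viewed, about 12 in all and at most 16, crops included, and the job is handed in when it is done.

Besides the shell and the picture viewer there is one more tool, called after "Request:" as name([rows], argument=value, ...), one row to a line, values as JSON. jog_arm: Moves the arm, as the interface text tells. Its arguments: {"type":"object","properties":{"moves":{"type":"array","items":{"type":"array","items":{"type":"array","items":{"type":"number"}}}},"gripper":{"type":"number"},"squeeze":{"type":"number"}},"required":["moves"]}

```bash
ls; mkdir -p pics; cat > h.py <<'E'
import numpy as np, cv2
from cell import manip
def cam(n):
    p=manip.camera_params(n); im,d=manip.camera(n)
    return im,d,p
def world(p,u,v,z=None,depth=None):
    R,_=cv2.Rodrigues(np.array(p['rvec'],float)); t=np.array(p['tvec'],float).ravel()
    r=np.array([(u-p['cx'])/p['fx'],(v-p['cy'])/p['fy'],1.0])
    c=-R.T@t; w=R.T@r
    s=depth if depth is not None else (z-c[2])/w[2]
    return c+s*w
def cloud(p,d):
    R,_=cv2.Rodrigues(np.array(p['rvec'],float)); t=np.array(p['tvec'],float).ravel()
    v,u=np.mgrid[:d.shape[0],:d.shape[1]]
    P=np.stack([(u-p['cx'])/p['fx']*d,(v-p['cy'])/p['fy']*d,d],-1)
    return (P-t)@R
def proj(p,X):
    return cv2.projectPoints(np.array(X,float).reshape(-1,3),np.array(p['rvec'],float),np.array(p['tvec'],float),np.array([[p['fx'],0,p['cx']],[0,p['fy'],p['cy']],[0,0,1.]]),None)[0].reshape(-1,2)
E
python3 - <<'E'
from h import *
import pickle
for n in ['top','side']:
    im,d,p=cam(n); cv2.imwrite(f'pics/{n}0.png',im); pickle.dump((im,d,p),open(f'{n}0.pkl','wb'))
    R=cv2.Rodrigues(np.array(p['rvec'],float))[0]; print(n,-R.T@np.array(p['tvec']).ravel(), p['fx'],R[2], (d>0).mean())
print(manip.read_state())
E
```

```text
pics
top [ 410.88407435   32.97467279 1024.09584823] 400.9464897205657 [ 1.47476807e-01  7.18140360e-04 -9.89065253e-01] 0.9960234375
side [278.04573993 897.50925503 746.86344066] 383.2462941097598 [ 0.22233302 -0.77118732 -0.59652171] 0.99605078125
{'clock': 0.1, 'joints': array([-1.25557165e+00,  3.00388217e-01,  1.52149813e+00, -1.40574654e-05,
        1.32068866e+00, -6.66006649e-02]), 'qd': array([-0.00040984, -0.00149379, -0.00032219,  0.00046305,  0.001109  ,
       -0.00035114]), 'effort': array([ 2.64451621e-03, -5.32639396e+01, -3.53283012e+01,  7.09821051e-02,
        2.35096214e-02, -3.46188222e-05]), 'eef_pos': array([ 204.86814081, -510.19903358,  223.96687287]), 'eef_rot': array([3.08885236, 1.56981388, 1.89988486]), 'wrist_force': array([ 0.08391293, -0.34510406,  0.09935997]), 'moment': array([ 0.06217761,  0.02722632, -0.02919992]), 'finger_gap': 93.7946988328291}
```

View pics/top0.png

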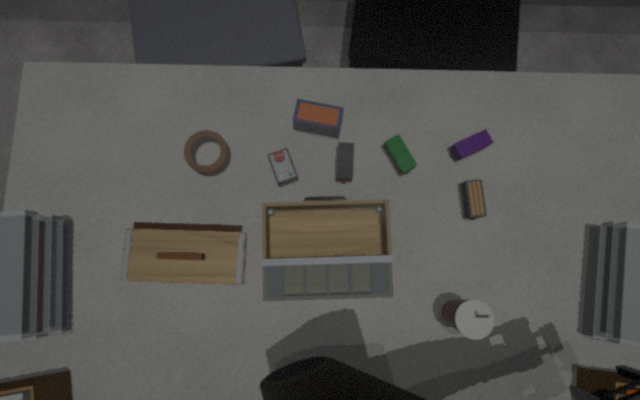

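View pics/side0.png

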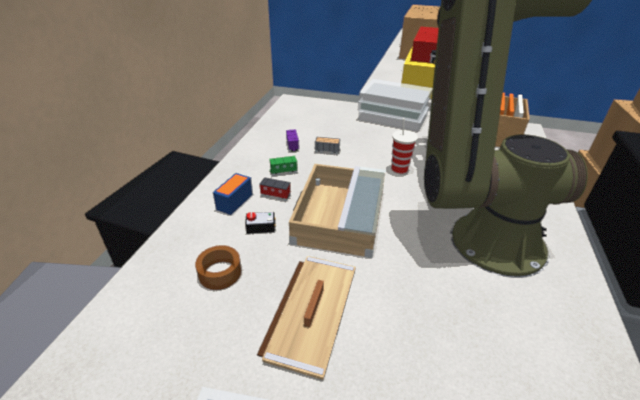

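Top view candidates:
- Red caboose with dark roof at (345,162), red sides in the side view at (275,188).
- Look-alikes: green at (400,154) and purple at (472,144).
- Grey open wagon with planks at (474,199).
- Controller at (283,166).
- Carton at (318,117), with its orange top.

The lid's dark tongue points to +x, away from the robot, so the lid needs a turn of about 180°. Next I measure by depth and take a close crop.

```bash
cat > m.py <<'E'
from h import *
import pickle
im,d,p=pickle.load(open('top0.pkl','rb'))
C=cloud(p,d); Z=C[...,2]
reg=(C[...,0]>200)&(C[...,0]<850)&(np.abs(C[...,1])<600)
print('table z',np.median(Z[reg]), Z[reg&(np.abs(Z)<6)].std())
m=(reg&(Z>12)).astype(np.uint8)
n,l,s,c=cv2.connectedComponentsWithStats(m,connectivity=4)
for i in range(1,n):
    if s[i,4]<40: continue
    k=l==i; z=np.percentile(Z[k],90)
    t=k&(Z>z-8) 
    (a,b),(w,h),ang=cv2.minAreaRect(C[t][:,:2].astype(np.float32))
    print(s[i],'px',c[i].round(),'top',round(z,1),'ctr',round(a,1),round(b,1),'size',round(w,1),round(h,1),'ang',round(ang,1))
im2,_,_=pickle.load(open('side0.pkl','rb'))
A=cv2.resize(im[90:300,255:500],None,fx=2.4,fy=2.4,interpolation=cv2.INTER_CUBIC)[:, :588]
B=cv2.resize(im2[110:245,205:345],None,fx=1.5,fy=1.5)
A=np.clip(A*1.5,0,255).astype(np.uint8)
o=np.zeros((504,798,3),np.uint8);o[:A.shape[0],:A.shape[1]]=A[:504];o[:B.shape[0],588:588+B.shape[1]]=B
cv2.imwrite('pics/c1.png',o)
E
python3 m.py
```

```text
table z 1.1802094108713361 1.9206122467213758
[ 293   99   51   39 1450] px [318. 117.] top 72.2 ctr 618.8 64.4 size 120.4 402.9 ang 82.0
[450 129  44  32 716] px [471. 144.] top 52.5 ctr 594.4 -170.9 size 55.0 546.0 ang 36.2
[ 184  130   47   46 1117] px [207. 152.] top 50.0 ctr 590.2 184.0 size 456.2 108.6 ang 53.5
[383 134  35  41 753] px [400. 154.] top 52.5 ctr 582.6 -60.9 size 97.8 379.1 ang 46.9
[336 142  19  41 649] px [345. 162.] top 52.9 ctr 564.7 -13.1 size 48.6 317.5 ang 82.0
[268 148  31  38 730] px [283. 167.] top 49.0 ctr 552.8 93.6 size 307.3 29.2 ang 17.7
[461 179  26  41 834] px [473. 199.] top 51.2 ctr 526.4 -166.0 size 96.6 449.9 ang 18.0
[ 262  196  133  106 7638] px [327. 262.] top 92.2 ctr 450.8 13.8 size 228.2 303.5 ang 3.0
[ 121  228  126   57 6423] px [184. 256.] top 21.7 ctr 429.1 276.9 size 488.3 130.1 ang 89.3
[ 443  299   52   41 1578] px [470. 317.] top 135.2 ctr 333.9 -154.2 size 396.2 83.0 ang 79.5
[ 265  356  162   44 4464] px [330. 382.] top 493.5 ctr 315.8 -0.9 size 188.5 72.2 ang 40.6
[584 365  56  35 680] px [617. 384.] top 327.1 ctr 295.8 -229.0 size 569.5 55.7 ang 71.9
[617 390  23  10 121] px [632. 396.] top 350.8 ctr 306.9 -223.7 size 553.6 16.8 ang 69.7
```

View pics/c1.png

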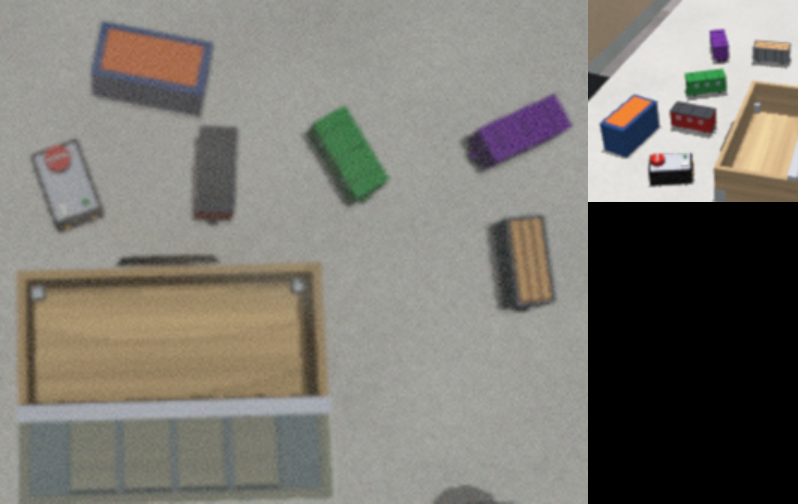

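The crop confirms the choice: red caboose with dark roof (crop 215,172) and grey wagon with wooden planks (crop 527,262). Green and purple are decoys. The rectangle sizes came out wrong because the array wasn't contiguous, so I'll fix that.

```bash
sed -i 's/C\[t\]\[:,:2\].astype(np.float32)/np.ascontiguousarray(C[t][:,:2],dtype=np.float32)/; /^im2/,$d' m.py; python3 m.py
python3 - <<'E'
from h import *
p=manip.camera_params('wrist'); R=cv2.Rodrigues(np.array(p['rvec'],float))[0]
print('wristcam pos',-R.T@np.array(p['tvec']).ravel(),'axes',R.round(3).tolist(),p['fx'])
from scipy.spatial.transform import Rotation as Q
print(Q.from_euler('xyz',manip.read_state()['eef_rot']).as_matrix().round(3))
import pickle
im,d,p=pickle.load(open('top0.pkl','rb')); C=cloud(p,d); Z=C[...,2]
# case: deck level & wall level
k=np.zeros(Z.shape,bool);k[190:305,255:400]=1
for lo,hi in((84,96),(74,84),(3,14)):
    t=k&(Z>lo)&(Z<hi)&(C[...,0]<560); t=cv2.morphologyEx(t.astype(np.uint8),cv2.MORPH_OPEN,np.ones((2,2)))>0
    print(lo,t.sum(),cv2.minAreaRect(np.ascontiguousarray(C[t][:,:2],dtype=np.float32)))
E
```

```text
table z 1.1802094108713361 1.9206122467213758
[ 293   99   51   39 1450] px [318. 117.] top 72.2 ctr 618.8 64.4 size 120.4 402.9 ang 82.0
[450 129  44  32 716] px [471. 144.] top 52.5 ctr 594.4 -170.9 size 55.0 546.0 ang 36.2
[ 184  130   47   46 1117] px [207. 152.] top 50.0 ctr 590.2 184.0 size 456.2 108.6 ang 53.5
[383 134  35  41 753] px [400. 154.] top 52.5 ctr 582.6 -60.9 size 97.8 379.1 ang 46.9
[336 142  19  41 649] px [345. 162.] top 52.9 ctr 564.7 -13.1 size 48.6 317.5 ang 82.0
[268 148  31  38 730] px [283. 167.] top 49.0 ctr 552.8 93.6 size 307.3 29.2 ang 17.7
[461 179  26  41 834] px [473. 199.] top 51.2 ctr 526.4 -166.0 size 96.6 449.9 ang 18.0
[ 262  196  133  106 7638] px [327. 262.] top 92.2 ctr 450.8 13.8 size 228.2 303.5 ang 3.0
[ 121  228  126   57 6423] px [184. 256.] top 21.7 ctr 429.1 276.9 size 488.3 130.1 ang 89.3
[ 443  299   52   41 1578] px [470. 317.] top 135.2 ctr 333.9 -154.2 size 396.2 83.0 ang 79.5
[ 265  356  162   44 4464] px [330. 382.] top 493.5 ctr 315.8 -0.9 size 188.5 72.2 ang 40.6
[584 365  56  35 680] px [617. 384.] top 327.1 ctr 295.8 -229.0 size 569.5 55.7 ang 71.9
[617 390  23  10 121] px [632. 396.] top 350.8 ctr 306.9 -223.7 size 553.6 16.8 ang 69.7
wristcam pos [ 279.96476036 -479.56129774  383.97992051] axes [[0.373, -0.928, -0.002], [-0.891, -0.359, 0.278], [-0.259, -0.102, -0.961]] 305.1952432170569
[[-0.     0.928  0.373]
 [ 0.001  0.373 -0.928]
 [-1.     0.    -0.001]]
84 5659 ((379.4685363769531, 4.9554443359375), (105.01021575927734, 332.462158203125), 3.0653655529022217)
74 590 ((487.10137939453125, 5.680084228515625), (150.05218505859375, 318.2431335449219), 2.3650383949279785)
3 5332 ((484.0491027832031, 14.128158569335938), (144.26060485839844, 284.333740234375), 2.8683152198791504)
```

```bash
sed -i 's/^reg=/reg=(d>0)\&/' m.py; python3 m.py
python3 - <<'E'
from h import *
import pickle
im,d,p=pickle.load(open('top0.pkl','rb')); C=cloud(p,d); Z=C[...,2]
k=np.zeros(Z.shape,bool);k[190:305,255:400]=1
# deck/wall corners by picture: case front edge strip etc
t=k&(d>0)&(Z>70)&(Z<97)&(C[...,0]<562)
t=cv2.morphologyEx(t.astype(np.uint8),cv2.MORPH_OPEN,np.ones((2,2)))>0
r=cv2.minAreaRect(np.ascontiguousarray(C[t][:,:2],dtype=np.float32));print('case outer',r)
# lid
k[:]=0;k[215:295,115:252]=1
for lo,hi in((12,26),(40,60),(30,60)):
    t=k&(d>0)&(Z>lo)&(Z<hi); print(lo,t.sum(),cv2.minAreaRect(np.ascontiguousarray(C[t][:,:2],dtype=np.float32)),np.median(Z[t]))
E
```

```text
table z 1.1486527677871345 1.9206122467213758
[ 293   99   51   39 1448] px [318. 117.] top 72.2 ctr 786.8 40.9 size 119.8 61.5 ang 80.2
[450 129  44  32 711] px [471. 144.] top 52.5 ctr 727.3 -352.4 size 40.7 95.2 ang 26.1
[ 184  130   47   46 1114] px [207. 152.] top 50.0 ctr 692.6 322.4 size 109.3 108.1 ang 46.3
[383 134  35  41 747] px [400. 154.] top 52.4 ctr 697.5 -168.7 size 92.4 42.1 ang 29.7
[336 142  19  41 645] px [345. 162.] top 52.9 ctr 675.7 -29.2 size 40.9 93.8 ang 88.6
[268 148  31  38 725] px [283. 167.] top 48.8 ctr 665.5 128.3 size 71.4 29.4 ang 20.7
[461 179  26  41 830] px [473. 199.] top 51.1 ctr 586.5 -352.6 size 92.1 42.7 ang 6.7
[ 262  196  133  106 7607] px [327. 262.] top 92.2 ctr 450.8 13.8 size 228.2 303.5 ang 3.0
[ 121  228  126   57 6393] px [184. 256.] top 21.6 ctr 430.3 368.9 size 304.3 130.1 ang 89.3
[ 443  299   52   41 1576] px [470. 317.] top 135.2 ctr 305.4 -306.6 size 83.5 83.7 ang 10.2
[ 265  356  162   44 4443] px [330. 382.] top 492.0 ctr 256.7 -50.8 size 3.6 80.7 ang 16.3
[584 365  56  35 678] px [617. 384.] top 327.0 ctr 214.8 -463.7 size 12.8 94.5 ang 16.9
[617 390  23  10 119] px [631. 396.] top 350.5 ctr 214.3 -473.4 size 3.5 27.4 ang 20.9
case outer ((444.14276123046875, 6.9803314208984375), (237.57489013671875, 331.198974609375), 2.0464823246002197)
12 6066 ((435.859619140625, 369.468994140625), (305.401123046875, 141.78729248046875), 89.15767669677734) 18.595847733838276
40 314 ((430.2112731933594, 367.9435119628906), (109.43242645263672, 15.958635330200195), 89.26144409179688) 51.935942738538955
30 325 ((430.199462890625, 367.9078063964844), (109.50350952148438, 15.977682113647461), 89.23786926269531) 51.84258596781303
```

```bash
cat > plan.py <<'E'
# plan.py x y z yaw_of_tool_z_deg [tilt about case y, deg] : deltas to go
import sys
from h import *
from scipy.spatial.transform import Rotation as Q
def go(x,y,z,yaw,tilt=0,caseyaw=3.0):
    s=manip.read_state(); P=np.array(s['eef_pos']); R=Q.from_euler('xyz',s['eef_rot'])
    a=np.radians(yaw); zz=np.array([np.cos(a),np.sin(a),0]); xx=np.array([0,0,-1.])
    T=Q.from_matrix(np.stack([xx,np.cross(zz,xx),zz],1))
    c=np.radians(caseyaw); T=Q.from_rotvec(np.radians(tilt)*np.array([-np.sin(c),np.cos(c),0]))*T
    rv=np.degrees((T*R.inv()).as_rotvec()); dp=np.array([x,y,z])-P
    zc=R.as_matrix()[:,2]
    print('t',round(s['clock'],1),'at',P.round(1),'yaw',np.degrees(np.arctan2(zc[1],zc[0])).round(1),'gap',round(s['finger_gap'],1),'F',np.array(s['wrist_force']).round(1),'j',np.degrees(s['joints']).round(0))
    print('  d',dp.round(1),'rot',rv.round(1),'rows',round(max(np.linalg.norm(dp)/45,np.linalg.norm(rv)/8.4),1))
CX,CY,CA=450.8,13.8,np.radians(3.0)
def case(x,y): return CX+x*np.cos(CA)-y*np.sin(CA), CY+x*np.sin(CA)+y*np.cos(CA)
if __name__=='__main__': go(*map(float,sys.argv[1:]))
E
python3 - <<'E'
from h import *
import pickle
from plan import *
im,d,p=pickle.load(open('top0.pkl','rb')); C=cloud(p,d); Z=C[...,2]
k=np.zeros(Z.shape,bool);k[145:190,262:302]=1
t=k&(d>0)&(Z>30)&(C[...,2]<45);print('ctrl',cv2.minAreaRect(np.ascontiguousarray(C[t][:,:2],dtype=np.float32)),np.median(Z[t]))
t=k&(d>0)&(Z>45);print('knob',C[t].mean(0))
for y in(-82.5,-27.5,27.5,82.5): print(case(73,y),case(-6,y))
go(586.5+33*np.cos(.117),-352.6+33*np.sin(.117),130,-83.3)
E
```

```text
ctrl ((661.6891479492188, 128.65628051757812), (84.86949920654297, 53.9742431640625), 21.25811004638672) 36.70183146062657
knob [683.33894728 137.12360327  50.17384369]
(np.float64(528.0176724271267), np.float64(-64.76641181151744)) (np.float64(449.12593918151543), np.float64(-68.90095235471))
(np.float64(525.1391948337648), np.float64(-9.841787400015878)) (np.float64(446.24746158815356), np.float64(-13.976327943208442))
(np.float64(522.260717240403), np.float64(45.08283701148568)) (np.float64(443.3689839947916), np.float64(40.94829646829312))
(np.float64(519.382239647041), np.float64(100.00746142298725)) (np.float64(440.49050640142974), np.float64(95.87292087979469))
t 0.1 at [ 204.9 -510.2  224. ] yaw -68.1 gap 93.8 F [ 0.1 -0.3  0.1] j [-72.  17.  87.  -0.  76.  -4.]
  d [414.4 161.5 -94. ] rot [ -0.1  -0.  -15.2] rows 10.1
```

Request:
jog_arm([
  [[41,16,0,0,0,-1.5],[41,16,0,0,0,-1.5],[41,16,0,0,0,-1.5],[41,16,-10,0,0,-1.5],[41,16,-10,0,0,-1.5]],
], gripper=1, squeeze=35)

```text
clock: 0.6
eef_pos: [412.1, -428.8, 203.4]
eef_rot: [-2.846, 1.57, 2.104]
wrist_force: [-0.4, -1.1, 0.1]
finger_gap: 94.0
```

Request:
jog_arm([
  [[41,16,-10,0,0,-1.5],[41,16,-10,0,0,-1.5],[41,16,-10,0,0,-1.5],[41,16,-10,0,0,-1.5],[41,16,-10,0,0,-1.5]],
])

```text
clock: 1.1
eef_pos: [624.7, -343.5, 149.7]
eef_rot: [-2.464, 1.567, 2.349]
wrist_force: [-0.6, -0.8, 0.5]
finger_gap: 94.1
```

```bash
python3 plan.py 619.3 -348.7 34 -83.3
```

```text
t 1.1 at [ 624.7 -343.5  149.7] yaw -84.2 gap 94.1 F [-0.6 -0.8  0.5] j [-32.  42.  60.   0.  78.  52.]
  d [  -5.4   -5.2 -115.7] rot [-0.1 -0.1  0.9] rows 2.6
```

```bash
cat > wm.py <<'E'
# wm.py cam x y rad zlo zhi : measure blob rect near x,y
import sys
from h import *
def meas(n,x,y,r,lo,hi,show=True):
    im,d,p=cam(n); C=cloud(p,d); t=(d>0)&(C[...,2]>lo)&(C[...,2]<hi)&(np.hypot(C[...,0]-x,C[...,1]-y)<r)
    t=cv2.morphologyEx(t.astype(np.uint8),cv2.MORPH_OPEN,np.ones((2,2)))>0
    if t.sum()<8: print('none'); return im,C
    q=cv2.minAreaRect(np.ascontiguousarray(C[t][:,:2],dtype=np.float32))
    print(n,t.sum(),'ctr',np.round(q[0],1),'size',np.round(q[1],1),'ang',round(q[2],1),'z',np.percentile(C[t][:,2],[10,50,90]).round(1)); return im,C
if __name__=='__main__': meas(sys.argv[1],*map(float,sys.argv[2:]))
E
python3 wm.py wrist 587 -353 75 40 60; python3 wm.py top 587 -353 75 40 58
```

```text
wrist 3862 ctr [ 607.3 -354.8] size [199.1  47.5] ang 4.5 z [40.4 49.1 50.2]
top 279 ctr [ 509.8 -187.9] size [ 52.3 481.3] ang 30.3 z [ 46.4  49.4 425.6]
```

Request:
jog_arm([
  [[-3,-3,-40,0,0,0.5],[-3,-3,-40,0,0,0.4],[0,0,-36,0,0,0]],
])

```text
clock: 1.5
eef_pos: [622.1, -347.4, 32.0]
eef_rot: [1.632, 1.569, 0.186]
wrist_force: [0.1, -0.5, -1.1]
finger_gap: 94.0
```

```bash
python3 plan.py 619.3 -348.7 34 -83.3
```

```text
t 1.5 at [ 622.1 -347.4   32. ] yaw -82.8 gap 94.0 F [ 0.1 -0.5 -1.1] j [-32.  49.  65.   0.  66.  51.]
  d [-2.8 -1.3  2. ] rot [-0.   0.1 -0.5] rows 0.1
```

Request:
jog_arm([
  [[-3,-1,1,0,0,0],[0,0,0,0,0,0],[0,0,0,0,0,0],[0,0,0,0,0,0],[0,0,0,0,0,0]],
], gripper=-1)

```text
clock: 2.0
eef_pos: [617.3, -349.4, 34.4]
eef_rot: [3.11, 1.57, 1.663]
wrist_force: [-0.3, 0.3, -0.3]
finger_gap: 57.2
```

Request:
jog_arm([
  [[0,0,0,0,0,0],[0,0,5,0,0,0],[0,0,10,0,0,0],[0,0,25,0,0,0],[0,0,40,0,0,0]],
])

```text
clock: 2.5
eef_pos: [615.8, -348.2, 114.2]
eef_rot: [-2.399, 1.563, 2.438]
wrist_force: [0.6, -0.4, -1.3]
finger_gap: 39.9
```

```bash
sed -i 's/t=cv2.morphologyEx(t.astype(np.uint8),cv2.MORPH_OPEN,np.ones((2,2)))>0/t\&=cv2.morphologyEx(t.astype(np.uint8),cv2.MORPH_OPEN,np.ones((3,3)))>0/' wm.py
python3 - <<'E'
from plan import *
import wm
im,C=wm.meas('side',600,-350,90,5,400)
im,C=wm.meas('wrist',590,-350,90,90,150)
cv2.imwrite('pics/w1.png',im)
im,d,p=cam('side');cv2.imwrite('pics/s1.png',cv2.resize(im[60:220,250:450],None,fx=3,fy=3))
go(*case(73,-82.5),170,-87)
E
```

```text
side 1736 ctr [ 594.8 -338.5] size [158.9 118.8] ang 55.3 z [107.3 256.6 377. ]
wrist 10464 ctr [ 589.3 -352.3] size [97.3 64.3] ang 6.5 z [114.9 130.6 132.4]
t 2.6 at [ 617.8 -349.4  118.7] yaw -82.9 gap 39.9 F [-1.2  0.5 -2.5] j [-32.  43.  63.   0.  74.  50.]
  d [-89.7 284.6  51.3] rot [ 0.   0.1 -4.1] rows 6.7
```

View pics/s1.png

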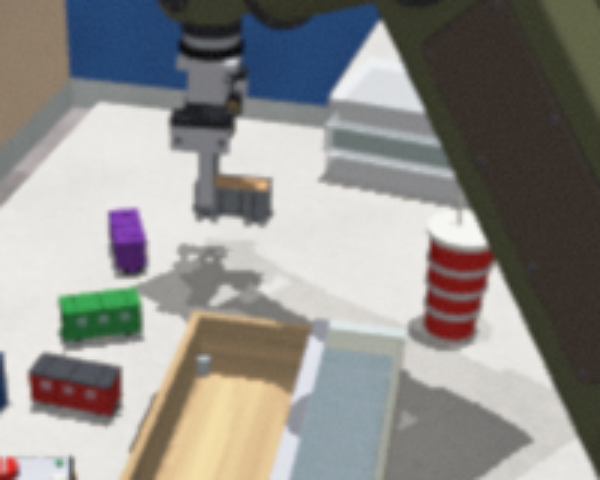

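Request:
jog_arm([
  [[0,5,30,0,0,-0.5],[-13,40,20,0,0,-0.5],[-13,40,2,0,0,-0.6],[-13,40,0,0,0,-0.6],[-13,40,0,0,0,-0.6]],
])

```text
clock: 3.15
eef_pos: [561.5, -182.5, 166.7]
eef_rot: [-2.366, 1.566, 2.414]
wrist_force: [1.1, 0.4, -2.0]
finger_gap: 39.6
```

Request:
jog_arm([
  [[-13,40,0,0,0,-0.6],[-13,40,0,0,0,-0.6],[-10,30,0,0,0,0],[0,0,0,0,0,0]],
])

```text
clock: 3.55
eef_pos: [520.2, -64.0, 163.9]
eef_rot: [-2.154, 1.56, 2.607]
wrist_force: [-0.2, -0.6, -0.6]
finger_gap: 39.8
```

```bash
python3 - <<'E'
from plan import *
import wm
go(*case(73,-82.5),50,-87)
# case pose again from top + wrist (close) views, wagon in wrist
im,C=wm.meas('wrist',500,-68,70,165,195)
cv2.imwrite('pics/w2.png',im)
s=manip.camera_params('wrist'); 
E
```

```text
t 3.5 at [520.2 -64.  163.9] yaw -87.2 gap 39.8 F [-0.2 -0.6 -0.6] j [-11.  18.  95.   0.  68.  76.]
  d [   7.8   -0.8 -113.9] rot [-0.3 -0.5  0.2] rows 2.5
wrist 7980 ctr [489.3 -64.6] size [93.5 64.5] ang 2.2 z [169.7 171.5 181.8]
```

View pics/w2.png

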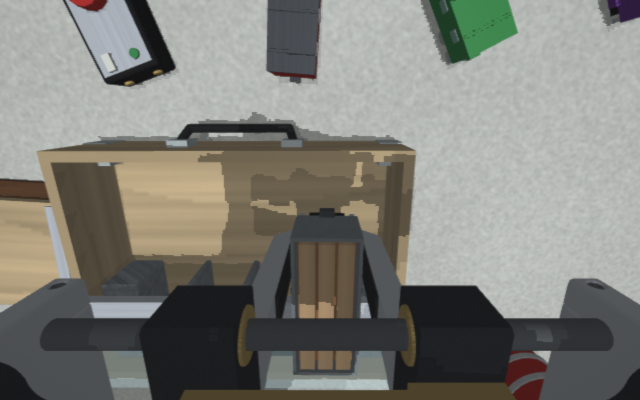

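```bash
python3 - <<'E'
from plan import *
p=manip.camera_params('wrist')
a=world(p,40,151,80);b=world(p,415,150,80); print(a,b,'expect',case(115,151.5),case(115,-151.5))
# handle/inner corners
for u,v in((56,162),(388,162)): print(world(p,u,v,80))
E
```

```text
[558.98209019 166.6823931   80.        ] [ 574.55902995 -131.83144351   80.        ] expect (np.float64(557.71349912597), np.float64(171.11100948325648)) (np.float64(573.571293867582), np.float64(-131.47373954737938))
[550.67269755 155.673342    80.        ]
[ 563.96958626 -111.52476532   80.        ]
```

Request:
jog_arm([
  [[8,-1,-40,-0.3,-0.5,0.2],[0,0,-40,0,0,0],[0,0,-20,0,0,0],[0,0,-6,0,0,0],[0,0,0,0,0,0]],
])

```text
clock: 4.1
eef_pos: [529.3, -69.5, 53.7]
eef_rot: [0.264, 1.57, -1.256]
wrist_force: [0.0, 0.6, -1.8]
finger_gap: 40.0
```

```bash
python3 - <<'E'
from plan import *
go(*case(73,-82.5),45,-87)
im,d,p=cam('top'); cv2.imwrite('pics/t2.png',cv2.resize(im[180:310,250:410],None,fx=4,fy=4))
E
```

```text
t 4.1 at [529.3 -69.5  53.7] yaw -87.1 gap 40.0 F [ 0.   0.6 -1.8] j [-11.  27.  99.  -0.  54.  76.]
  d [-1.3  4.7 -8.7] rot [0.1 0.  0.1] rows 0.2
```

View pics/t2.png

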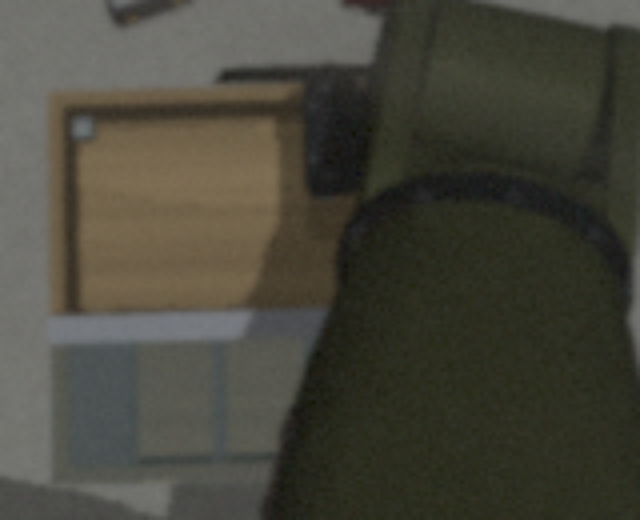

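Request:
jog_arm([
  [[-1,4,-4,0,0,0],[0,0,-3,0,0,0],[0,0,-1,0,0,0],[0,0,0,0,0,0]],
])

```text
clock: 4.55
eef_pos: [530.5, -65.4, 50.7]
eef_rot: [1.285, 1.564, -0.236]
wrist_force: [-0.3, 0.4, -1.7]
finger_gap: 39.6
```

```bash
python3 - <<'E'
from plan import *
go(*case(-4,-82.5),45,-87)
im,d,p=cam('wrist'); cv2.imwrite('pics/w3.png',im)
E
```

```text
t 4.5 at [530.5 -65.4  50.7] yaw -87.1 gap 39.6 F [-0.3  0.4 -1.7] j [-11.  27.  99.  -0.  54.  76.]
  d [-79.4  -3.4  -5.7] rot [0.1 0.4 0.1] rows 1.8
```

View pics/w3.png

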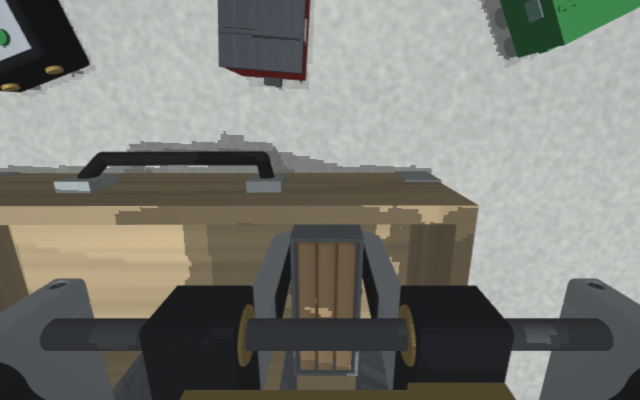

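Request:
jog_arm([
  [[-8,0,-5,0,0,0],[-10,-0.5,-2,0,0,0],[-10,-0.5,0,0,0,0],[-10,-0.5,0,0,0,0]],
])

```text
clock: 5.0
eef_pos: [499.5, -67.7, 50.1]
eef_rot: [1.366, 1.54, -0.155]
wrist_force: [-0.3, -0.1, -1.8]
finger_gap: 40.0
```

```bash
python3 - <<'E'
from plan import *
go(*case(-3,-82.5),44,-87)
E
```

```text
t 5.0 at [499.5 -67.7  50.1] yaw -87.2 gap 40.0 F [-0.3 -0.1 -1.8] j [-12.  23. 105.   0.  50.  75.]
  d [-47.4  -1.1  -6.1] rot [0.3 1.7 0.2] rows 1.1
```

Request:
jog_arm([
  [[-8,1,-5,0.2,1.2,0],[-8,0,-5,0,0.8,0],[-8,-0.5,-2,0,0.3,0],[-8,-0.5,-1,0,0,0]],
])

```text
clock: 5.4
eef_pos: [480.1, -69.8, 48.2]
eef_rot: [1.277, 1.541, -0.245]
wrist_force: [4.8, -0.5, 5.5]
finger_gap: 39.7
```

```bash
python3 - <<'E'
from plan import *
go(*case(-3,-82.5),44,-87)
E
```

```text
t 5.4 at [480.1 -69.8  48.2] yaw -87.2 gap 39.7 F [ 4.8 -0.5  5.5] j [-13.  22. 108.  -0.  49.  75.]
  d [-28.    1.   -4.2] rot [0.4 1.6 0.2] rows 0.6
```

Request:
jog_arm([
  [[-8,2,0,0.4,2,0.2],[-8,0.5,0,0,1,0],[-8,0,0,0,1,0]],
])

```text
clock: 5.7
eef_pos: [454.6, -67.4, 48.5]
eef_rot: [-1.612, 1.529, -3.131]
wrist_force: [3.7, -0.1, 2.9]
finger_gap: 39.5
```

```bash
python3 - <<'E'
from plan import *
go(*case(-3,-82.5),44,-87)
E
```

```text
t 5.7 at [454.6 -67.4  48.5] yaw -87.1 gap 39.5 F [ 3.7 -0.1  2.9] j [-13.  21. 109.  -1.  53.  75.]
  d [-2.5 -1.3 -4.5] rot [ 0.  -2.4  0. ] rows 0.3
```

Request:
jog_arm([
  [[0,0,0,0,-1,0],[0,0,0,0,-1,0],[0,0,0,0,0,0],[0,0,20,0,0,0],[0,0,40,0,0,0]],
], gripper=0.2)

```text
clock: 6.2
eef_pos: [450.1, -66.7, 104.8]
eef_rot: [-1.744, 1.555, 3.02]
wrist_force: [0.3, -0.8, 0.4]
finger_gap: 56.0
```

Request:
jog_arm([
  [[20,1,0,0,0,0],[25,1,0,0,0,0],[8,0,-20,0,0,0],[0,0,-30,0,0,0],[0,0,-15,0,0,0]],
], gripper=-1)

```text
clock: 6.7
eef_pos: [508.4, -65.3, 45.1]
eef_rot: [-1.206, 1.569, -2.726]
wrist_force: [1.8, -0.2, 1.0]
finger_gap: 19.9
```

```bash
python3 - <<'E'
from plan import *
go(*case(20,-82.5),38,-87)
im,d,p=cam('wrist'); cv2.imwrite('pics/w4.png',im)
E
```

```text
t 6.7 at [508.4 -65.3  45.1] yaw -87.1 gap 19.9 F [ 1.8 -0.2  1. ] j [-11.  26. 102.  -0.  52.  76.]
  d [-33.4  -2.2  -7.1] rot [ 0.  -0.1  0.1] rows 0.8
```

View pics/w4.png

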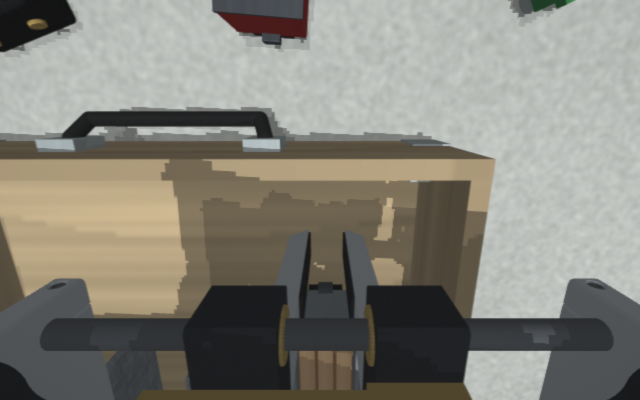

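Request:
jog_arm([
  [[0,-1,-5,0,0,0],[0,0,-3,0,0,0],[-10,-0.5,0,0,0,0],[-10,-0.5,0,0,0,0],[-8,-0.5,0,0,0,0]],
])

```text
clock: 7.25
eef_pos: [478.4, -68.0, 36.3]
eef_rot: [-1.386, 1.568, -2.906]
wrist_force: [1.0, -0.3, -0.4]
finger_gap: 0.4
```

Request:
jog_arm([
  [[-6,-0.3,0,0,0,0],[-6,-0.3,0,0,0,0],[-6,-0.3,0,0,0,0]],
])

```text
clock: 7.55
eef_pos: [458.8, -69.1, 37.5]
eef_rot: [0.115, 1.57, -1.405]
wrist_force: [17.7, 0.9, -2.3]
finger_gap: 0.4
```

```bash
python3 - <<'E'
from plan import *
go(*case(0,-82.5),40,-87)
E
```

```text
t 7.5 at [458.8 -69.1  37.5] yaw -87.1 gap 0.4 F [17.7  0.9 -2.3] j [-13.  21. 110.  -0.  48.  74.]
  d [-3.7  0.5  2.5] rot [0.1 0.  0.1] rows 0.1
```

Request:
jog_arm([
  [[-6,0,0,0,0,0],[-3,0,0,0,0,0]],
])

```text
clock: 7.75
eef_pos: [458.3, -70.5, 41.9]
eef_rot: [1.332, 1.544, -0.19]
wrist_force: [12.6, 0.5, -0.6]
finger_gap: 0.6
```

Request:
jog_arm([
  [[-3,0,0,0,0,0]],
])

```text
clock: 7.85
eef_pos: [458.2, -71.0, 43.6]
eef_rot: [1.339, 1.536, -0.183]
wrist_force: [12.7, 0.3, 0.2]
finger_gap: 0.6
```

```bash
python3 - <<'E'
from plan import *
go(*case(0,-82.5),40,-87)
E
```

```text
t 7.8 at [458.2 -71.   43.6] yaw -87.2 gap 0.6 F [12.7  0.3  0.2] j [-13.  20. 111.   0.  47.  74.]
  d [-3.1  2.4 -3.6] rot [0.4 2.  0.2] rows 0.2
```

Request:
jog_arm([
  [[12,0,0,0,1,0],[10,0,30,0,1,0],[5,0,45,0,0,0],[20,0,45,0,0,0],[40,10,10,0,0,-1]],
])

```text
clock: 8.35
eef_pos: [542.7, -61.3, 178.6]
eef_rot: [-0.719, 1.563, -2.26]
wrist_force: [-0.1, -1.0, 0.1]
finger_gap: 0.5
```

Request:
jog_arm([
  [[40,6,0,0,0,-1],[40,6,0,0,0,-1],[40,6,0,0,0,-1],[30,6,0,0,0,0],[0,0,0,0,0,0]],
], gripper=1)

```text
clock: 8.85
eef_pos: [699.8, -35.5, 180.9]
eef_rot: [-0.046, 1.565, -1.642]
wrist_force: [-0.7, -0.5, 0.0]
finger_gap: 37.0
```

```bash
python3 - <<'E'
from plan import *
import wm
im,C=wm.meas('wrist',676,-29,62,42,58)
cv2.imwrite('pics/w5.png',im)
im,C=wm.meas('top',676,-29,62,42,58)
go(708.7,-30,35,-91.4)
E
```

```text
wrist 3491 ctr [674.9 -28.6] size [40.6 93. ] ang 88.6 z [49.5 50.4 51.4]
none
t 8.9 at [697.8 -36.2 181.6] yaw -91.5 gap 44.9 F [0.5 0.1 1.2] j [-6. 39. 62. -0. 80. 86.]
  d [  10.9    6.2 -146.6] rot [ 0.4 -0.   0.1] rows 3.3
```

Request:
jog_arm([
  [[5,3,-30,0.4,0,0],[5,3,-30,0,0,0],[0,0,0,0,0,0],[0,0,0,0,0,0],[0,0,0,0,0,0]],
])

```text
clock: 9.45
eef_pos: [705.1, -31.9, 125.4]
eef_rot: [1.63, 1.568, 0.033]
wrist_force: [0.3, 0.3, -0.0]
finger_gap: 84.7
```

Request:
jog_arm([
  [[0,0,-40,0,0,0],[0,0,-30,0,0,0],[0,0,-10,0,0,0]],
])

```text
clock: 9.75
eef_pos: [707.2, -32.9, 52.2]
eef_rot: [1.519, 1.556, -0.08]
wrist_force: [-0.0, -0.7, -0.4]
finger_gap: 94.1
```

```bash
python3 plan.py 708 -29.4 35 -91.4
```

```text
t 9.8 at [707.2 -32.9  52.2] yaw -91.6 gap 94.1 F [-0.  -0.7 -0.4] j [-6. 46. 67.  0. 66. 86.]
  d [  0.8   3.5 -17.2] rot [0.1 0.9 0.2] rows 0.4
```

Request:
jog_arm([
  [[0,3,-15,0,0.9,0],[0,1,-3,0,0,0],[0,0,0,0,0,0]],
])

```text
clock: 10.05
eef_pos: [708.1, -28.9, 36.1]
eef_rot: [0.454, 1.569, -1.145]
wrist_force: [-0.2, 0.1, 0.2]
finger_gap: 93.9
```

Request:
jog_arm([
  [[0,0,0,0,0,0],[0,0,0,0,0,0],[0,0,0,0,0,0],[0,0,0,0,0,0],[0,0,0,0,0,0]],
], gripper=-1)

```text
clock: 10.55
eef_pos: [709.6, -29.0, 39.8]
eef_rot: [1.254, 1.565, -0.344]
wrist_force: [0.3, 1.1, 0.3]
finger_gap: 57.3
```

Request:
jog_arm([
  [[0,0,0,0,0,0],[0,0,0,0,0,0],[0,0,15,0,0,0],[0,0,40,0,0,0],[0,0,45,0,0,0]],
])

```text
clock: 11.05
eef_pos: [706.0, -28.8, 136.5]
eef_rot: [-1.435, 1.563, -3.034]
wrist_force: [0.4, -0.4, -1.5]
finger_gap: 39.7
```

```bash
python3 - <<'E'
from plan import *
import wm
go(*case(73,-27.5),150,-87)
z=manip.read_state()['eef_pos'][2]
im,C=wm.meas('wrist',676,-29,55,z+5,z+30)
cv2.imwrite('pics/w6.png',im)
E
```

```text
t 11.1 at [706.  -28.8 136.5] yaw -91.6 gap 39.7 F [ 0.4 -0.4 -1.5] j [-5. 42. 62. -0. 76. 86.]
  d [-180.9   18.9   13.5] rot [ 0.1 -0.4  4.6] rows 4.1
wrist 8941 ctr [672.3 -27.2] size [64.2 93.5] ang 88.4 z [146.  147.  151.6]
```

Request:
jog_arm([
  [[-20,8,20,0,0,1],[-35,15,5,0,0,1],[-35,15,0,0,0,1],[-35,15,0,0,0,1],[-35,15,0,0,0,0.6]],
])

```text
clock: 11.6
eef_pos: [546.2, 39.0, 178.5]
eef_rot: [1.402, 1.556, -0.116]
wrist_force: [0.1, 0.5, -1.6]
finger_gap: 39.9
```

Request:
jog_arm([
  [[-15,5,0,0,0,0],[0,0,0,0,0,0]],
])

```text
clock: 11.8
eef_pos: [527.7, 45.8, 180.9]
eef_rot: [1.433, 1.554, -0.083]
wrist_force: [-0.9, -0.8, -2.2]
finger_gap: 39.6
```

```bash
python3 - <<'E'
from plan import *
go(*case(73,27.5),50,-87)
E
```

```text
t 11.8 at [527.7  45.8 180.9] yaw -86.8 gap 39.6 F [-0.9 -0.8 -2.2] j [ 1. 16. 94. -0. 68. 88.]
  d [  -5.5   -0.7 -130.9] rot [ 0.1  0.9 -0.2] rows 2.9
```

Request:
jog_arm([
  [[-1,0,-45,0.1,0.9,-0.2],[0,0,-45,0,0,0],[0,0,-30,0,0,0],[0,0,-5,0,0,0]],
])

```text
clock: 12.2
eef_pos: [530.8, 45.0, 56.8]
eef_rot: [1.565, 1.56, 0.045]
wrist_force: [0.5, -0.1, -2.2]
finger_gap: 40.0
```

```bash
python3 - <<'E'
from plan import *
go(*case(-3,27.5),50,-87)
E
```

```text
t 12.2 at [530.8  45.   56.8] yaw -87.1 gap 40.0 F [ 0.5 -0.1 -2.2] j [ 1. 26. 99.  0. 54. 88.]
  d [-84.4  -3.9  -6.8] rot [-0.   0.6  0.1] rows 1.9
```

Request:
jog_arm([
  [[-10,-0.5,-4,0,0.8,0],[-14,-0.7,-3,0,0.5,0],[-14,-0.7,-2,0,0.5,0],[-12,-0.6,-1,0,0.5,0]],
])

```text
clock: 12.6
eef_pos: [482.0, 41.7, 50.5]
eef_rot: [-1.64, 1.543, 3.123]
wrist_force: [-0.2, -0.3, -0.8]
finger_gap: 40.0
```

```bash
python3 - <<'E'
from plan import *
go(*case(-2,27.5),48,-87)
E
```

```text
t 12.6 at [482.   41.7  50.5] yaw -87.1 gap 40.0 F [-0.2 -0.3 -0.8] j [  1.  23. 106.   0.  53.  88.]
  d [-34.7  -0.6  -2.5] rot [-0.  -1.6  0.1] rows 0.8
```

Request:
jog_arm([
  [[-12,0.6,-1,0,-1,0],[-12,-0.5,0,0,-0.5,0],[-8,-0.5,0,0,0,0]],
])

```text
clock: 12.9
eef_pos: [449.7, 41.0, 53.1]
eef_rot: [1.676, 1.567, 0.155]
wrist_force: [0.3, -0.5, -1.4]
finger_gap: 39.7
```

```bash
python3 - <<'E'
from plan import *
go(*case(-2,27.5),48,-87)
E
```

```text
t 12.9 at [449.7  41.   53.1] yaw -87.1 gap 39.7 F [ 0.3 -0.5 -1.4] j [  1.  18. 112.   0.  50.  88.]
  d [-2.3  0.2 -5.1] rot [-0.   0.2  0.1] rows 0.1
```

Request:
jog_arm([
  [[0,0,-4,0,0,0],[0,0,-4,0,0,0],[0,0,0,0,0,0]],
])

```text
clock: 13.2
eef_pos: [451.8, 40.9, 48.0]
eef_rot: [1.593, 1.562, 0.073]
wrist_force: [0.6, 0.3, -2.3]
finger_gap: 39.7
```

Request:
jog_arm([
  [[0,0,0,0,0,0],[0,0,0,0,0,0],[0,0,10,0,0,0],[0,0,30,0,0,0],[0,0,30,0,0,0]],
], gripper=0.2)

```text
clock: 13.7
eef_pos: [451.1, 40.7, 118.0]
eef_rot: [1.797, 1.569, 0.276]
wrist_force: [-0.5, 0.2, -0.1]
finger_gap: 56.2
```

Request:
jog_arm([
  [[20,1,0,0,0,0],[25,1,0,0,0,0],[15,1,-15,0,0,0],[0,0,-30,0,0,0],[0,0,-15,0,0,0]],
], gripper=-1)

```text
clock: 14.2
eef_pos: [517.5, 44.0, 66.7]
eef_rot: [1.565, 1.554, 0.044]
wrist_force: [-0.4, -0.2, 0.2]
finger_gap: 19.6
```

```bash
python3 - <<'E'
from plan import *
go(*case(2,27.5),38,-87)
E
```

```text
t 14.2 at [517.5  44.   66.7] yaw -87.1 gap 19.6 F [-0.4 -0.2  0.2] j [  1.  24. 101.   0.  54.  88.]
  d [-66.2  -2.6 -28.7] rot [-0.   1.   0.1] rows 1.6
```

Request:
jog_arm([
  [[0,0,-25,0,0.8,0],[0,0,-6,0,0,0],[-12,-0.6,0,0,0,0],[-12,-0.6,0,0,0,0],[-10,-0.5,0,0,0,0]],
])

```text
clock: 14.7
eef_pos: [483.9, 42.2, 36.4]
eef_rot: [1.75, 1.568, 0.229]
wrist_force: [-0.7, 0.7, 0.4]
finger_gap: 0.3
```

Request:
jog_arm([
  [[-8,-0.4,0,0,0,0],[-7,-0.4,0,0,0,0],[-6,-0.3,0,0,0,0],[-6,-0.3,0,0,0,0]],
])

```text
clock: 15.1
eef_pos: [456.1, 40.7, 38.7]
eef_rot: [1.625, 1.563, 0.104]
wrist_force: [0.5, 0.8, -0.5]
finger_gap: 0.6
```

Request:
jog_arm([
  [[-6,0,0,0,0,0],[-4,0,0,0,0,0]],
])

```text
clock: 15.3
eef_pos: [452.3, 40.8, 41.7]
eef_rot: [1.567, 1.544, 0.046]
wrist_force: [22.6, 1.0, 0.3]
finger_gap: 0.5
```

```bash
python3 - <<'E'
from plan import *
go(*case(2,27.5),38,-87)
E
```

```text
t 15.3 at [452.3  40.8  41.7] yaw -87.2 gap 0.5 F [22.6  1.   0.3] j [  0.  19. 113.   0.  47.  88.]
  d [-0.9  0.6 -3.7] rot [-0.1  1.5  0.2] rows 0.2
```

Request:
jog_arm([
  [[12,0,0,0,1,0],[10,0,25,0,0.5,0],[5,0,45,0,0,0],[25,5,45,0,0,3],[35,20,10,0,0,4]],
])

```text
clock: 15.8
eef_pos: [537.3, 64.9, 171.0]
eef_rot: [-1.767, 1.567, 3.118]
wrist_force: [-0.1, 0.2, -0.1]
finger_gap: 0.3
```

Request:
jog_arm([
  [[40,20,0,0,0,4],[40,20,0,0,0,4],[35,18,0,0,0,3],[0,0,0,0,0,0],[0,0,0,0,0,0]],
], gripper=1)

```text
clock: 16.3
eef_pos: [657.9, 127.0, 172.1]
eef_rot: [-1.996, 1.57, 3.091]
wrist_force: [-0.8, 0.5, 0.8]
finger_gap: 36.8
```

```bash
python3 - <<'E'
from plan import *
import wm
im,C=wm.meas('wrist',662,128.7,56,26,55)
go(661.7,128.7,27,-68.7)
im,d,p=cam('wrist'); cv2.imwrite('pics/w7.png',im)
im2,d,p=cam('top');cv2.imwrite('pics/t7.png',im2)
E
```

```text
wrist 4306 ctr [662.1 129.9] size [82.7 54.1] ang 21.4 z [35.  36.5 49.5]
t 16.4 at [657.6 126.9 172.1] yaw -68.5 gap 41.3 F [ 0.   0.2 -0.1] j [ 8. 35. 69.  0. 77. 76.]
  d [   4.1    1.8 -145.1] rot [-0.  -0.1 -0.2] rows 3.2
```

View pics/w7.png

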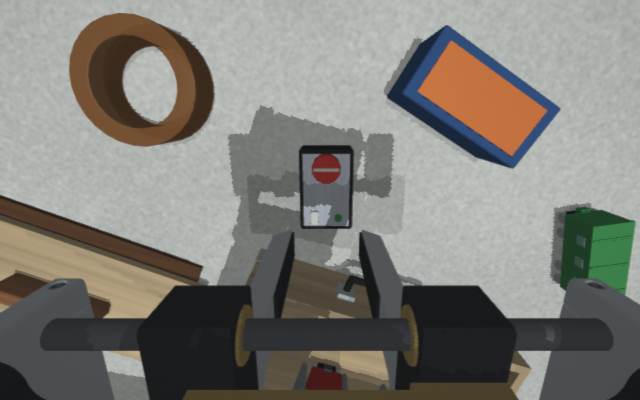

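Request:
jog_arm([
  [[2,1,-30,0,0,0],[2,1,-15,0,0,0],[0,0,0,0,0,0],[0,0,0,0,0,0],[0,0,0,0,0,0]],
])

```text
clock: 16.95
eef_pos: [660.7, 126.7, 131.5]
eef_rot: [1.364, 1.567, 0.164]
wrist_force: [0.1, -0.2, -0.6]
finger_gap: 89.0
```

Request:
jog_arm([
  [[0,0,-40,0,0,0],[0,0,-40,0,0,0],[0,0,-12,0,0,0],[0,0,-3,0,0,0]],
])

```text
clock: 17.35
eef_pos: [663.1, 126.9, 40.7]
eef_rot: [1.342, 1.557, 0.142]
wrist_force: [-0.8, 0.5, -0.4]
finger_gap: 93.9
```

```bash
python3 plan.py 662 129.5 26 -68.7
```

```text
t 17.4 at [663.1 126.9  40.7] yaw -68.7 gap 93.9 F [-0.8  0.5 -0.4] j [ 8. 43. 74.  0. 62. 76.]
  d [ -1.1   2.6 -14.7] rot [-0.1  0.8  0. ] rows 0.3
```

Request:
jog_arm([
  [[-1,2,-13,0,0.8,0],[0,1,-3,0,0,0],[0,0,0,0,0,0]],
])

```text
clock: 17.65
eef_pos: [663.7, 130.4, 27.4]
eef_rot: [1.888, 1.567, 0.688]
wrist_force: [1.0, -0.7, 0.1]
finger_gap: 93.9
```

Request:
jog_arm([
  [[0,0,0,0,0,0],[0,0,0,0,0,0],[0,0,0,0,0,0],[0,0,0,0,0,0],[0,0,0,0,0,0]],
], gripper=-1, squeeze=40)

```text
clock: 18.15
eef_pos: [664.9, 130.6, 30.3]
eef_rot: [1.627, 1.563, 0.427]
wrist_force: [0.1, 0.2, -0.3]
finger_gap: 57.4
```

Request:
jog_arm([
  [[0,0,0,0,0,0],[0,0,15,0,0,0],[0,0,40,0,0,0],[0,0,45,0,0,0],[-10,-10,30,0,0,-3]],
])

```text
clock: 18.65
eef_pos: [651.1, 120.6, 159.8]
eef_rot: [-2.266, 1.565, 2.765]
wrist_force: [-0.7, 0.3, -3.5]
finger_gap: 54.0
```

```bash
python3 - <<'E'
from plan import *
go(*case(51,0),150,-87)
E
```

```text
t 18.6 at [651.1 120.6 159.8] yaw -71.7 gap 54.0 F [-0.7  0.3 -3.5] j [ 7. 35. 71.  0. 75. 79.]
  d [-149.4 -104.2   -9.8] rot [ -0.2  -0.3 -15.3] rows 4.1
```

Request:
jog_arm([
  [[-33,-23,0,0,0,-3.5],[-33,-23,0,0,0,-3.5],[-33,-23,0,0,0,-3.5],[-33,-23,0,0,0,-3.5],[-12,-8,0,0,0,-1]],
])

```text
clock: 19.15
eef_pos: [502.5, 18.2, 168.7]
eef_rot: [1.863, 1.564, 0.339]
wrist_force: [0.3, 0.4, -4.2]
finger_gap: 53.6
```

```bash
python3 - <<'E'
from plan import *
go(*case(51,0),42,-87)
E
```

```text
t 19.1 at [502.5  18.2 168.7] yaw -87.3 gap 53.6 F [ 0.3  0.4 -4.2] j [-2. 14. 99.  0. 67. 85.]
  d [  -0.8   -1.7 -126.7] rot [-0.1  0.3  0.3] rows 2.8
```

Request:
jog_arm([
  [[-2,-1,-40,0,0.3,0.3],[-2,0,-40,0,0,0],[-2,0,-30,0,0,0],[0,0,-8,0,0.5,0]],
])

```text
clock: 19.55
eef_pos: [495.5, 15.5, 53.6]
eef_rot: [3.092, 1.569, 1.57]
wrist_force: [0.3, -0.2, -4.1]
finger_gap: 54.0
```

```bash
python3 - <<'E'
from plan import *
go(*case(51,0),38,-87)
E
```

```text
t 19.6 at [495.5  15.5  53.6] yaw -87.2 gap 54.0 F [ 0.3 -0.2 -4.1] j [ -2.  23. 105.   0.  52.  85.]
  d [  6.2   1.  -15.6] rot [-0.1 -0.   0.2] rows 0.4
```

Request:
jog_arm([
  [[6,1,-8,0,0,0],[1,0,-6,0,0,0],[0,0,-4,0,0,0],[0,0,-2,0,0,0]],
])

```text
clock: 19.95
eef_pos: [505.2, 16.7, 38.0]
eef_rot: [2.109, 1.568, 0.588]
wrist_force: [-23.7, -1.3, 34.5]
finger_gap: 53.6
```

```bash
python3 - <<'E'
from plan import *
go(*case(51,0),38,-87)
E
```

```text
t 19.9 at [505.2  16.7  38. ] yaw -87.2 gap 53.6 F [-23.7  -1.3  34.5] j [ -2.  26. 104.   0.  51.  85.]
  d [-3.5 -0.2  0. ] rot [-0.1  0.1  0.2] rows 0.1
```

Request:
jog_arm([
  [[0,0,0,0,0,0],[0,0,0,0,0,0],[0,0,0,0,0,0],[0,0,15,0,0,0],[0,0,40,0,0,0]],
], gripper=0.6)

```text
clock: 20.45
eef_pos: [506.0, 16.8, 94.4]
eef_rot: [2.083, 1.568, 0.562]
wrist_force: [1.1, 0.0, -0.7]
finger_gap: 75.4
```

Request:
jog_arm([
  [[0,0,45,0,0,0],[0,0,45,0,0,0],[0,10,20,0,0,8.5],[-2,12,0,0,0,8.5],[-2,12,0,0,0,8.5]],
])

```text
clock: 20.95
eef_pos: [503.9, 50.9, 216.3]
eef_rot: [1.345, 1.557, 0.276]
wrist_force: [-0.2, -0.3, -0.0]
finger_gap: 75.6
```

Request:
jog_arm([
  [[-3,12,0,0,0,8.5],[-3,12,0,0,0,8.5],[-3,12,0,0,0,8.5],[-3,12,0,0,0,8.5],[-3,12,0,0,0,8.5]],
])

```text
clock: 21.45
eef_pos: [489.4, 113.5, 219.1]
eef_rot: [1.183, 1.552, 0.864]
wrist_force: [0.7, 0.3, 0.4]
finger_gap: 75.4
```

Request:
jog_arm([
  [[-3,12,0,0,0,8.5],[-3,12,0,0,0,8.5],[-3,12,0,0,0,8.5],[-3,12,0,0,0,8.5],[-3,12,0,0,0,8.5]],
])

```text
clock: 21.95
eef_pos: [474.5, 176.3, 221.1]
eef_rot: [1.009, 1.55, 1.44]
wrist_force: [0.6, -0.5, -0.7]
finger_gap: 74.9
```

Request:
jog_arm([
  [[-3,12,0,0,0,8.5],[-3,12,0,0,0,8.5],[-3,12,0,0,0,8.5],[-3,12,0,0,0,8.5],[-3,12,0,0,0,8.5]],
])

```text
clock: 22.45
eef_pos: [459.6, 239.2, 223.0]
eef_rot: [0.828, 1.549, 2.009]
wrist_force: [0.5, -0.4, 0.0]
finger_gap: 75.4
```

Request:
jog_arm([
  [[-3,12,0,0,0,8.5],[-3,12,0,0,0,8.5],[-3,12,0,0,0,8.5],[-3,12,0,0,0,8.5],[-3,12,0,0,0,8.5]],
])

```text
clock: 22.95
eef_pos: [444.5, 302.2, 224.8]
eef_rot: [0.655, 1.55, 2.586]
wrist_force: [-0.2, 0.1, 0.5]
finger_gap: 75.1
```

```bash
python3 - <<'E'
from plan import *
go(430.3,368,42,179.3)
im,d,p=cam('top'); cv2.imwrite('pics/t8.png',cv2.resize(im[180:310,250:410],None,fx=4,fy=4,interpolation=cv2.INTER_CUBIC))
import pickle; pickle.dump((im,d,p),open('t8.pkl','wb'))
C=cloud(p,d);Z=C[...,2]
k=(d>0)&(np.abs(Z-44)<4)&(np.hypot(C[...,0]-501,C[...,1]-16)<55)
print('ctrl',cv2.minAreaRect(np.ascontiguousarray(C[k][:,:2],dtype=np.float32)))
E
```

```text
t 22.9 at [444.5 302.2 224.8] yaw 110.7 gap 75.1 F [-0.2  0.1  0.5] j [ 30.  16.  89.   1.  76. -81.]
  d [ -14.2   65.8 -182.8] rot [ 0.1 -1.3 68.6] rows 8.2
ctrl ((500.88909912109375, 15.781206130981445), (81.41951751708984, 53.93839645385742), 1.2904706001281738)
```

View pics/t8.png

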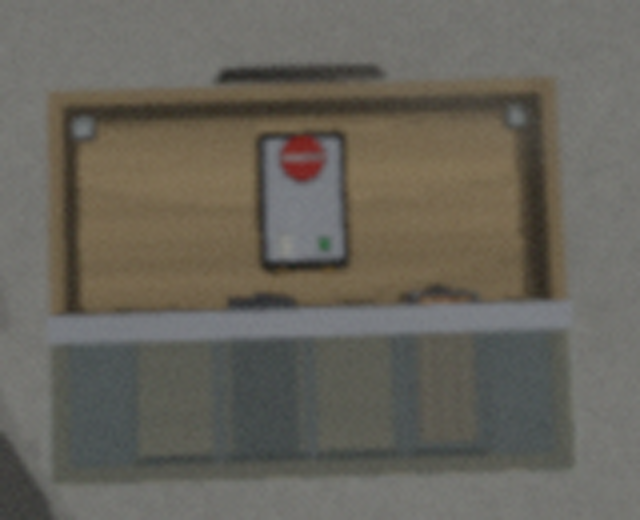

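Request:
jog_arm([
  [[-3,12,0,0,-0.3,8.5],[-3,12,0,0,-0.3,8.5],[-3,12,0,0,-0.3,8.5],[-3,12,-20,0,0,8.5],[0,12,-20,0,0,8.5]],
])

```text
clock: 23.5
eef_pos: [433.4, 365.2, 187.8]
eef_rot: [-0.981, 1.561, 1.694]
wrist_force: [0.3, 0.0, -0.9]
finger_gap: 75.2
```

Request:
jog_arm([
  [[0,3,-20,0,0,8.5],[0,0,-20,0,0,8.5],[0,0,-10,0,0,8],[0,0,0,0,0,0]],
])

```text
clock: 23.9
eef_pos: [433.2, 368.4, 134.4]
eef_rot: [-0.855, 1.561, 2.263]
wrist_force: [0.4, -0.2, 0.5]
finger_gap: 75.0
```

```bash
python3 - <<'E'
from plan import *
import wm,pickle
go(430.3,368,42,179.3)
im,C=wm.meas('wrist',430,368,60,40,60)
cv2.imwrite('pics/w9.png',im)
im,d,p=pickle.load(open('t8.pkl','rb'))
C=cloud(p,d);Z=C[...,2]
m=((d>0)&(C[...,0]>100)&(C[...,0]<900)&(abs(C[...,1])<650)&(Z>30)).astype(np.uint8)
n,l,s,c=cv2.connectedComponentsWithStats(m)
for i in range(1,n):
    if s[i,4]>60:
        k=l==i; q=C[k]; print(s[i,4],c[i].round(),q.mean(0).round(),np.percentile(q[:,2],90).round())
# case refine: upper surface 76..95 outer rect, and floor rect
k=(d>0)&(Z>74)&(Z<97)&(np.hypot(C[...,0]-451,C[...,1]-14)<200)&(C[...,0]<572)
n,l,s,c=cv2.connectedComponentsWithStats(k.astype(np.uint8)); k=l==1+np.argmax(s[1:,4])
print(cv2.minAreaRect(np.ascontiguousarray(C[k][:,:2],dtype=np.float32)))
E
```

```text
t 23.9 at [433.2 368.4 134.4] yaw 178.7 gap 75.0 F [ 0.4 -0.2  0.5] j [  36.   25.   90.    1.   66. -143.]
  d [ -2.9  -0.4 -92.4] rot [-0.4 -0.4  0.6] rows 2.1
wrist 2360 ctr [429.3 368.9] size [108.9  15.8] ang 89.3 z [50.2 51.6 52.5]
1338 [318. 116.] [781.  41.  67.] 73.0
647 [472. 144.] [ 725. -349.   49.] 53.0
934 [206. 151.] [692. 321.  46.] 50.0
672 [400. 154.] [ 695. -167.   49.] 53.0
24122 [150. 303.] [371. 235. 528.] 589.0
7475 [328. 263.] [420.  11.  84.] 92.0
749 [326. 230.] [500.  17.  47.] 57.0
3154 [611. 301.] [ 347. -636.   90.] 127.0
2610 [ 41. 308.] [308. 644. 110.] 167.0
1555 [470. 318.] [ 307. -300.  123.] 135.0
1190 [607. 386.] [ 162. -608.   91.] 133.0
844 [ 45. 389.] [132. 629.  89.] 132.0
((451.8626708984375, 13.625808715820312), (230.56813049316406, 303.5769958496094), 2.9100263118743896)
```

Request:
jog_arm([
  [[-2,0,-40,0,0,0.3],[-1,0,-35,0,0,0],[0,0,-12,0,-0.3,0],[0,0,-2,0,0,0]],
])

```text
clock: 24.35
eef_pos: [432.9, 369.4, 48.6]
eef_rot: [-1.994, 1.555, 1.1]
wrist_force: [0.2, 0.4, -0.4]
finger_gap: 75.3
```

```bash
python3 - <<'E'
from plan import *
go(430,368.5,44,179.3)
E
```

```text
t 24.4 at [432.9 369.4  48.6] yaw 177.2 gap 75.3 F [ 0.2  0.4 -0.4] j [  37.   31.   93.    0.   55. -141.]
  d [-2.9 -0.9 -4.6] rot [-0.8  0.4  2.1] rows 0.3
```

Request:
jog_arm([
  [[-3,-1,-4,-0.8,0.4,2.1],[-1,0,-2,0,0,0.3],[0,0,0,0,0,0]],
])

```text
clock: 24.65
eef_pos: [429.9, 369.0, 45.2]
eef_rot: [-2.703, 1.569, 0.43]
wrist_force: [-0.3, -0.5, -0.4]
finger_gap: 75.1
```

```bash
python3 - <<'E'
from plan import *
go(430,368.5,44,179.3)
E
```

```text
t 24.6 at [429.9 369.   45.2] yaw 179.5 gap 75.1 F [-0.3 -0.5 -0.4] j [  37.   31.   93.   -0.   55. -143.]
  d [ 0.1 -0.5 -1.2] rot [-0.1  0.1 -0.2] rows 0.0
```

Request:
jog_arm([
  [[0,0,0,0,0,0],[0,0,0,0,0,0],[0,0,0,0,0,0],[0,0,0,0,0,0],[0,0,0,0,0,0]],
], gripper=-1, squeeze=58)

```text
clock: 25.15
eef_pos: [430.7, 369.6, 47.2]
eef_rot: [-2.556, 1.565, 0.575]
wrist_force: [-0.4, 0.5, -0.5]
finger_gap: 38.7
```

Request:
jog_arm([
  [[0,0,0,0,0,0],[0,0,0,0,0,0],[0,0,0,0,0,0],[0,0,0,0,0,0],[0,0,0,0,0,0]],
])

```text
clock: 25.65
eef_pos: [430.6, 369.5, 47.2]
eef_rot: [-2.52, 1.566, 0.611]
wrist_force: [0.8, -0.3, 0.3]
finger_gap: 15.4
```

Request:
jog_arm([
  [[0,0,10,0,0,0],[0,0,25,0,0,0],[0,0,40,0,0,0],[0,0,45,0,0,0],[0,0,45,0,0,0]],
])

```text
clock: 26.15
eef_pos: [426.7, 366.5, 212.1]
eef_rot: [0.691, 1.561, -2.461]
wrist_force: [0.5, 0.0, -2.9]
finger_gap: 15.3
```

```bash
python3 - <<'E'
from plan import *
go(*case(50,60),220,3)
im,d,p=cam('side'); cv2.imwrite('pics/s9.png',im)
E
```

```text
t 26.1 at [426.7 366.5 212.1] yaw 179.4 gap 15.3 F [ 0.5  0.  -2.9] j [  37.   20.   86.   -0.   75. -142.]
  d [  70.9 -290.1    7.9] rot [  -0.7   -0.6 -176.4] rows 21.0
```

View pics/s9.png

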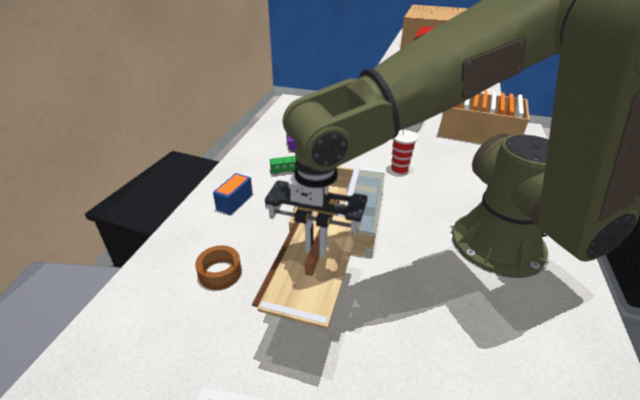

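Request:
jog_arm([
  [[3,-10,3,0,0,-8],[3,-14,2,0,0,-8.5],[3,-14,2,0,0,-8.5],[3,-14,0,0,0,-8.5],[3,-14,0,0,0,-8.5]],
])

```text
clock: 26.7
eef_pos: [443.4, 301.0, 232.8]
eef_rot: [-2.336, 1.564, 0.051]
wrist_force: [-1.0, -0.6, -2.8]
finger_gap: 15.7
```

Request:
jog_arm([
  [[4,-14,0,0,0,-8.5],[4,-14,0,0,0,-8.5],[4,-14,0,0,0,-8.5],[4,-14,0,0,0,-8.5],[4,-14,0,0,0,-8.5]],
])

```text
clock: 27.2
eef_pos: [462.9, 227.5, 233.7]
eef_rot: [-2.396, 1.564, -0.759]
wrist_force: [-0.7, 0.4, -3.2]
finger_gap: 15.8
```

Request:
jog_arm([
  [[4,-14,0,0,0,-8.5],[4,-14,0,0,0,-8.5],[4,-14,0,0,0,-8.5],[4,-14,0,0,0,-8.5],[4,-14,0,0,0,-8.5]],
])

```text
clock: 27.7
eef_pos: [482.5, 154.1, 234.6]
eef_rot: [-2.449, 1.564, -1.563]
wrist_force: [1.0, 1.3, -3.9]
finger_gap: 16.2
```

```bash
sed -i 's/^CX.*/CX,CY,CA=451.9,13.6,np.radians(2.95)/' plan.py; python3 - <<'E'
from plan import *
go(*case(50,0),220,3)
E
```

```text
t 27.7 at [482.5 154.1 234.6] yaw 50.8 gap 16.2 F [ 1.   1.3 -3.9] j [ 14.  11.  93.  -0.  76. -37.]
  d [  19.4 -138.   -14.6] rot [  0.4  -0.2 -47.8] rows 5.7
```

Request:
jog_arm([
  [[5,-26,0,0,0,-8.5],[5,-26,0,0,0,-8.5],[5,-26,-5,0,0,-8.5],[5,-26,-5,0,0,-8.5],[4,-24,-5,0,0,-8.5]],
])

```text
clock: 28.2
eef_pos: [506.1, 22.0, 220.7]
eef_rot: [-2.249, 1.564, -2.112]
wrist_force: [0.1, -0.5, -4.2]
finger_gap: 15.8
```

```bash
python3 - <<'E'
from plan import *
go(*case(61.5,-0.8),190,2.95,-15,2.95)
E
```

```text
t 28.2 at [506.1  22.  220.7] yaw 7.8 gap 15.8 F [ 0.1 -0.5 -4.2] j [-1. 12. 94. -0. 74. -9.]
  d [  7.2  -6.  -30.7] rot [  1.7 -15.1  -4.8] rows 1.9
```

Request:
jog_arm([
  [[3,-3,-5,0.8,-7,-2.4],[4,-3,-10,0.8,-7,-2.4],[0,0,-10,0,-1,0],[0,0,0,0,0,0]],
])

```text
clock: 28.6
eef_pos: [512.6, 12.2, 194.6]
eef_rot: [0.002, 1.304, 0.04]
wrist_force: [-0.8, -0.2, -2.5]
finger_gap: 15.9
```

```bash
python3 - <<'E'
from plan import *
go(*case(61.5,-0.8),190,2.95,-15,2.95)
im,d,p=cam('side'); cv2.imwrite('pics/s10.png',cv2.resize(im[120:300,200:440],None,fx=3,fy=3))
im,d,p=cam('top'); C=cloud(p,d); Z=C[...,2]
# lid panel: points 120..230 with x>430
k=(d>0)&(Z>100)&(Z<235)&(C[...,0]>460)&(C[...,0]<640)&(abs(C[...,1])<200)
print(k.sum(), C[k][:,1].min(),C[k][:,1].max())
E
```

```text
t 28.6 at [512.6  12.2 194.6] yaw 2.1 gap 15.9 F [-0.8 -0.2 -2.5] j [ -3.   6. 106.   2.  53.  -7.]
  d [ 0.8  3.8 -4.6] rot [-0.   0.3  0.8] rows 0.1
5150 -139.8569804132619 165.1133310487346
```

View pics/s10.png

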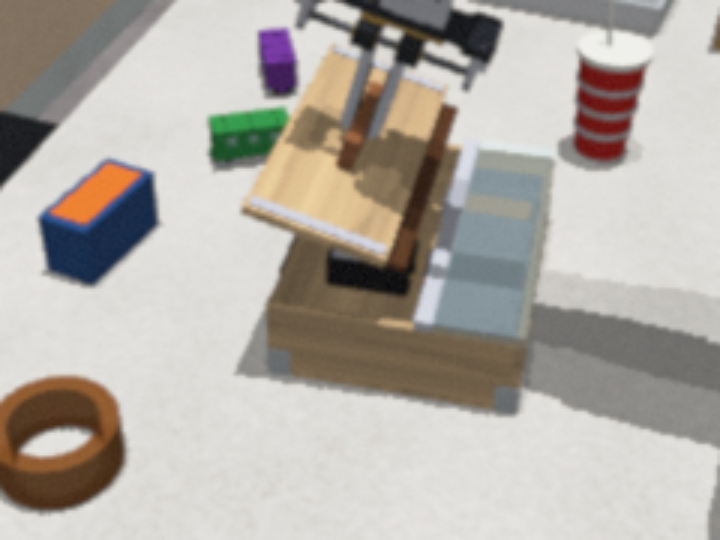

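Request:
jog_arm([
  [[1,4,-10,0,0.3,0.8],[0,0,-15,0,0,0],[0,0,-15,0,0,0],[0,0,0,0,0,0]],
])

```text
clock: 29.1
eef_pos: [516.0, 17.8, 155.1]
eef_rot: [0.002, 1.31, 0.059]
wrist_force: [0.3, 0.7, -3.6]
finger_gap: 16.0
```

```bash
python3 - <<'E'
from plan import *
go(*case(61.5,-0.8),136.3,2.95,-15,2.95)
E
```

```text
t 29.1 at [516.   17.8 155.1] yaw 3.3 gap 16.0 F [ 0.3  0.7 -3.6] j [ -3.  10. 108.   2.  48.  -7.]
  d [ -2.6  -1.8 -18.8] rot [-0.  -0.  -0.3] rows 0.4
```

Request:
jog_arm([
  [[-2,-2,-10,0,0,-0.3],[0,0,-9,0,0,0],[0,0,-3,0,0,0],[0,0,0,0,0,0]],
])

```text
clock: 29.5
eef_pos: [515.5, 16.2, 133.7]
eef_rot: [0.0, 1.307, 0.053]
wrist_force: [-6.1, -0.5, 5.5]
finger_gap: 15.5
```

```bash
python3 - <<'E'
from plan import *
go(*case(61.5,-0.8),136.3,2.95,-15,2.95)
go(*case(39.5,-0.8),136.3,2.95,-15,2.95)
E
```

```text
t 29.5 at [515.5  16.2 133.7] yaw 3.0 gap 15.5 F [-6.1 -0.5  5.5] j [ -3.  11. 109.   2.  45.  -7.]
  d [-2.1 -0.2  2.6] rot [-0.   0.1 -0.1] rows 0.1
t 29.5 at [515.5  16.2 133.7] yaw 3.0 gap 15.5 F [-6.1 -0.5  5.5] j [ -3.  11. 109.   2.  45.  -7.]
  d [-24.1  -1.3   2.6] rot [-0.   0.1 -0.1] rows 0.5
```

Request:
jog_arm([
  [[-3,0,3,0,0,0],[-7,-0.4,0,0,0,0],[-7,-0.4,0,0,0,0]],
])

```text
clock: 29.8
eef_pos: [497.9, 15.4, 137.1]
eef_rot: [0.0, 1.307, 0.053]
wrist_force: [0.0, 0.5, -3.1]
finger_gap: 15.3
```

```bash
python3 - <<'E'
from plan import *
go(*case(39.5,-0.8),135.8,2.95,-15,2.95)
E
```

```text
t 29.8 at [497.9  15.4 137.1] yaw 3.1 gap 15.3 F [ 0.   0.5 -3.1] j [ -3.   9. 111.   2.  45.  -8.]
  d [-6.6 -0.5 -1.3] rot [-0.   0.1 -0.1] rows 0.1
```

Request:
jog_arm([
  [[-4,-0.3,-1,0,0,0],[-4,-0.2,-1,0,0,0],[0,0,0,0,0,0]],
])

```text
clock: 30.1
eef_pos: [488.7, 14.7, 135.3]
eef_rot: [-0.0, 1.305, 0.053]
wrist_force: [2.2, 1.1, -3.2]
finger_gap: 15.4
```

```bash
python3 - <<'E'
from plan import *
go(*case(39.5,-0.8),135.8,2.95,-15,2.95)
go(*case(44.7,-0.8),128.1,2.95,-7.5,2.95)
im,d,p=cam('side'); cv2.imwrite('pics/s11.png',cv2.resize(im[140:280,260:420],None,fx=4,fy=4))
E
```

```text
t 30.1 at [488.7  14.7 135.3] yaw 3.0 gap 15.4 F [ 2.2  1.1 -3.2] j [ -3.   8. 113.   2.  44.  -8.]
  d [2.7 0.1 0.5] rot [-0.   0.2 -0.1] rows 0.1
t 30.1 at [488.7  14.7 135.3] yaw 3.0 gap 15.4 F [ 2.2  1.1 -3.2] j [ -3.   8. 113.   2.  44.  -8.]
  d [ 7.9  0.4 -7.2] rot [-0.4  7.7 -0.1] rows 0.9
```

View pics/s11.png

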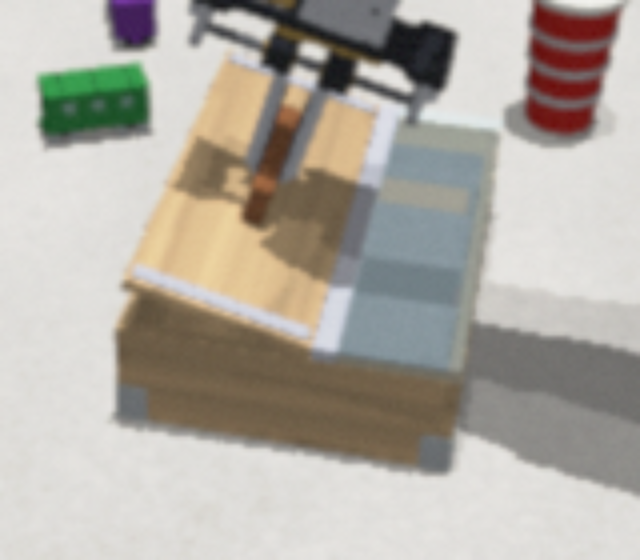

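Request:
jog_arm([
  [[4,0.2,-3,-0.2,3.8,0],[4,0.2,-4,-0.2,3.8,0],[0,0,0,0,0,0]],
])

```text
clock: 30.45
eef_pos: [496.7, 15.0, 128.2]
eef_rot: [-0.001, 1.442, 0.052]
wrist_force: [-0.2, 0.3, -2.7]
finger_gap: 15.6
```

```bash
python3 - <<'E'
from plan import *
go(*case(44.7,-0.8),128.1,2.95,-7.5,2.95)
go(*case(48,-0.8),123,2.95,-3,2.95)
E
```

```text
t 30.4 at [496.7  15.  128.2] yaw 3.0 gap 15.6 F [-0.2  0.3 -2.7] j [ -3.  13. 107.   1.  53.  -6.]
  d [-0.1  0.1 -0.1] rot [ 0.  -0.1 -0.1] rows 0.0
t 30.4 at [496.7  15.  128.2] yaw 3.0 gap 15.6 F [-0.2  0.3 -2.7] j [ -3.  13. 107.   1.  53.  -6.]
  d [ 3.2  0.2 -5.2] rot [-0.2  4.3 -0.1] rows 0.5
```

Exactly on the plan with no load, so I continue the swing.

Request:
jog_arm([
  [[1.5,0.1,-2.5,-0.1,2.2,0],[1.7,0.1,-2.7,-0.1,2.2,0],[0,0,0,0,0,0]],
])

```text
clock: 30.75
eef_pos: [499.3, 15.4, 122.1]
eef_rot: [0.014, 1.519, 0.067]
wrist_force: [0.3, 0.1, -1.2]
finger_gap: 15.7
```

```bash
python3 - <<'E'
from plan import *
go(*case(48,-0.8),123,2.95,-3,2.95)
go(*case(50,-0.8),119.3,2.95,0,2.95)
E
```

```text
t 30.8 at [499.3  15.4 122.1] yaw 3.1 gap 15.7 F [ 0.3  0.1 -1.2] j [ -3.  16. 104.   0.  58.  -6.]
  d [ 0.6 -0.1  0.9] rot [-0.  -0.  -0.1] rows 0.0
t 30.8 at [499.3  15.4 122.1] yaw 3.1 gap 15.7 F [ 0.3  0.1 -1.2] j [ -3.  16. 104.   0.  58.  -6.]
  d [ 2.6  0.  -2.8] rot [-0.2  3.  -0.1] rows 0.4
```

Request:
jog_arm([
  [[1.3,0,-1.3,-0.1,1.5,0],[1.3,0,-1.5,-0.1,1.6,0],[0,0,0,0,0,0]],
])

```text
clock: 31.05
eef_pos: [501.6, 15.4, 119.5]
eef_rot: [3.084, 1.568, 3.137]
wrist_force: [-0.2, 0.0, -3.2]
finger_gap: 15.5
```

```bash
python3 - <<'E'
from plan import *
go(*case(50,-0.8),119.3,2.95,0,2.95)
E
```

```text
t 31.1 at [501.6  15.4 119.5] yaw 3.1 gap 15.5 F [-0.2  0.  -3.2] j [ -2.  18. 101.  -0.  61.  -5.]
  d [ 0.3 -0.  -0.2] rot [-0.  -0.2 -0.1] rows 0.0
```

Request:
jog_arm([
  [[0,0,-1.5,0,0,0],[0,0,-1.5,0,0,0],[0,0,0,0,0,0]],
])

```text
clock: 31.35
eef_pos: [501.7, 15.4, 119.6]
eef_rot: [-2.282, 1.571, -2.228]
wrist_force: [-0.5, -0.5, -3.1]
finger_gap: 15.5
```

```bash
python3 - <<'E'
from plan import *
go(*case(50,-0.8),119.3,2.95,0,2.95)
E
```

```text
t 31.4 at [501.7  15.4 119.6] yaw 3.1 gap 15.5 F [-0.5 -0.5 -3.1] j [ -2.  18. 101.  -0.  61.  -5.]
  d [ 0.2 -0.  -0.3] rot [ 0.  -0.  -0.1] rows 0.0
```

Request:
jog_arm([
  [[0,0,-3,0,0,0],[0,0,-2,0,0,0]],
])

```text
clock: 31.55
eef_pos: [501.9, 15.4, 119.0]
eef_rot: [-0.225, 1.568, -0.171]
wrist_force: [-13.7, 0.3, 25.1]
finger_gap: 15.4
```

Request:
jog_arm([
  [[0,0,-2,0,0,0]],
])

```text
clock: 31.65
eef_pos: [501.9, 15.4, 118.9]
eef_rot: [-0.213, 1.568, -0.158]
wrist_force: [-12.8, -0.1, 27.5]
finger_gap: 15.5
```

```bash
python3 - <<'E'
from plan import *
import pickle
go(*case(50,-0.8),119.3,2.95,0,2.95)
im,d,p=cam('top');C=cloud(p,d);Z=C[...,2]
X=(C[...,0]-CX)*np.cos(CA)+(C[...,1]-CY)*np.sin(CA); Y=-(C[...,0]-CX)*np.sin(CA)+(C[...,1]-CY)*np.cos(CA)
for x0,x1 in((-110,-25),(-12,10),(15,38),(62,85),(90,112)):
    for y0,y1 in((-145,-90),(90,145)):
        k=(d>0)&(X>x0)&(X<x1)&(Y>y0)&(Y<y1)&(Z<110)&(Z>60); print(x0,y0,k.sum(),np.median(Z[k]).round(1) if k.sum() else None)
E
```

```text
t 31.6 at [501.9  15.4 118.9] yaw 3.1 gap 15.5 F [-12.8  -0.1  27.5] j [ -2.  18. 101.  -0.  61.  -6.]
  d [ 0.  -0.   0.4] rot [ 0.   0.2 -0.2] rows 0.0
-110 -145 876 90.4
-110 90 781 90.4
-12 -145 222 90.2
-12 90 232 90.5
15 -145 219 90.3
15 90 227 90.7
62 -145 196 90.8
62 90 229 90.6
90 -145 168 90.4
90 90 216 90.3
```

The lid is flush: all ten patches read 90.2–90.8 mm. Release and retreat.

Request:
jog_arm([
  [[0,0,0.5,0,0,0],[0,0,0,0,0,0],[0,0,0,0,0,0],[0,0,0,0,0,0]],
], gripper=0.2)

```text
clock: 32.1
eef_pos: [502.3, 15.4, 120.1]
eef_rot: [-0.109, 1.564, -0.054]
wrist_force: [-0.1, 0.3, 0.1]
finger_gap: 43.9
```

Request:
jog_arm([
  [[0,0,5,0,0,0],[0,0,15,0,0,0],[0,0,40,0,0,0],[0,0,45,0,0,0],[0,0,45,0,0,0]],
])

```text
clock: 32.6
eef_pos: [498.9, 15.5, 269.7]
eef_rot: [3.046, 1.565, 3.101]
wrist_force: [0.8, 0.4, 0.3]
finger_gap: 56.1
```

Request:
jog_arm([
  [[-10,40,20,0,0,0],[-10,45,0,0,0,0],[-10,45,0,0,0,0],[-10,45,0,0,0,0],[-10,45,0,0,0,0]],
])

```text
clock: 33.1
eef_pos: [448.6, 238.4, 299.5]
eef_rot: [0.183, 1.563, 0.228]
wrist_force: [0.8, 0.1, -0.6]
finger_gap: 56.2
```

Request:
jog_arm([
  [[-10,45,0,0,0,0],[-10,45,0,0,0,0],[0,0,0,0,0,0],[0,0,0,0,0,0],[0,0,0,0,0,0]],
])

```text
clock: 33.6
eef_pos: [424.9, 336.1, 300.0]
eef_rot: [0.246, 1.563, 0.298]
wrist_force: [0.2, 0.2, -0.5]
finger_gap: 56.3
```

```bash
python3 - <<'E'
from plan import *
import pickle
print(manip.read_state()['clock'],manip.read_state()['eef_pos'],manip.read_state()['wrist_force'])
im,d,p=cam('top');C=cloud(p,d);Z=C[...,2]
X=(C[...,0]-CX)*np.cos(CA)+(C[...,1]-CY)*np.sin(CA); Y=-(C[...,0]-CX)*np.sin(CA)+(C[...,1]-CY)*np.cos(CA)
for x0,x1 in((-110,-25),(-12,10),(62,85),(90,112)):
    for y0,y1 in((-145,-90),(90,145)):
        k=(d>0)&(X>x0)&(X<x1)&(Y>y0)&(Y<y1)&(Z<110)&(Z>60); print(x0,y0,k.sum(),np.median(Z[k]).round(1) if k.sum() else None)
k=(d>0)&(Z>112)&(Z<135)&(abs(X-50)<40)&(abs(Y)<80);print('rail ctr case',X[k].mean(),Y[k].mean())
m=((d>0)&(C[...,0]>150)&(C[...,0]<900)&(abs(C[...,1])<500)&(Z>30)).astype(np.uint8)
n,l,s,c=cv2.connectedComponentsWithStats(m)
for i in range(1,n):
    if s[i,4]>60: print(s[i,4],C[l==i].mean(0).round())
im2=cv2.resize(im[90:340,140:520],None,fx=2,fy=2); cv2.imwrite('pics/tf.png',np.clip(im2*1.5,0,255).astype(np.uint8))
E
```

```text
33.6 [424.90507531 336.13984159 300.04211651] [ 0.24665549  0.16071661 -0.52175734]
-110 -145 894 90.3
-110 90 903 90.4
-12 -145 231 90.2
-12 90 232 90.5
62 -145 227 90.4
62 90 234 90.4
90 -145 216 90.3
90 90 219 90.6
rail ctr case 49.46600562845527 0.09610370072572673
1335 [781.  41.  67.]
651 [ 725. -349.   49.]
921 [692. 322.  46.]
671 [ 696. -167.   49.]
27258 [370. 276. 578.]
13124 [451.  14.  91.]
1555 [ 307. -300.  123.]
```

View pics/tf.png

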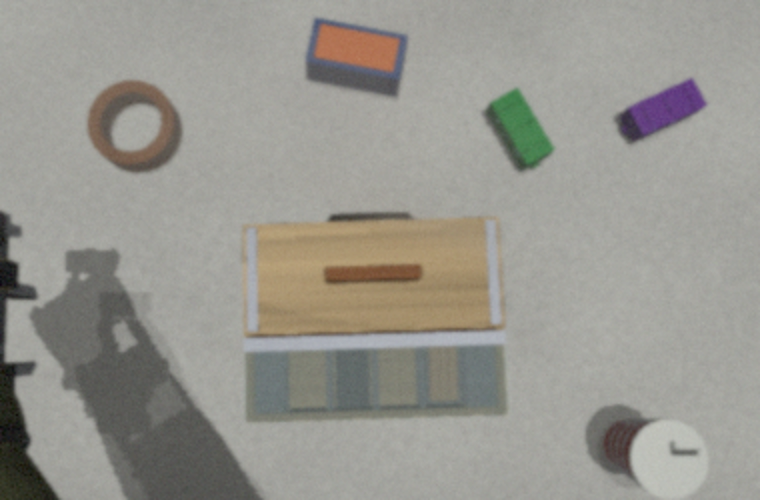

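The final view shows the lid seated (375,275), wagons in lanes 1 and 3 under the deck, and no wagon left on the table. The bystanders and decoys are where they were. Handing in.

```bash
python3 -c "
from cell import manip
print(manip.sign_off())"
```

```text
the job is handed in; nothing more can be done
None
```

The stall is packed and the job is handed in at about 34 s of the 210 s allowed. Sign-off gives no verdict.

- **Wagons:** only two of the four were there. The grey one is in lane 1 and the red one in lane 3. I judged them home from the firm stop (12.7 N and 22.6 N on the last pushes) and the top view; I didn't measure their exact depth, but both stopped at matching positions.
- **Controller:** it lies flat and right way up in the bay, knob on top. I checked this in the picture before the lid went on.
- **Lid:** I turned it about 180°, hooked it at 15° and swung it down. After release, eight patches across lid and deck all read 90.2–90.6 mm, so it is flush. Its rail is within about 0.5 mm of the seated position.
- **Everything else:** carton and tape within about 1 mm of where they were. The tumbler and the green and purple look-alikes show no movement in the pictures. The gripper was well clear and touching nothing.

The highest reading was about 42 N at the wrist, when the controller touched the bay floor. I read forces only at the end of each move. Two plan figures differed slightly in practice: the case position shifted by about 1 mm on a second measurement, and the lid touched the side walls about 2 mm higher than I had planned. I corrected for both.

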